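Turn the rubbing plate over on the tile-dressing stand

ROBOT

A 6-joint arm with a two-finger parallel gripper is mounted at the origin on the work surface. World frame = base frame: x ahead of the robot, y to its left, z up, the work surface at z = 0. Lengths are in m, angles in rad, forces in N, time in s.
With the tool pointing down it reaches from about 0.375 to 0.9 m from the base axis. Payload 3.1 kg.
Tool frame: the origin (TCP) lies midway between the tips of the shut fingers; the grasp point (between the pads) lies 19 mm behind it; z points along the fingers, y is the direction in which the jaws open and shut (so a half turn about z gives the same grasp; the last joint's range is limited). The gripper opens to 85 mm and grips with 20 to 120 N. Pads are 22 mm wide; open, the fingers measure 114 mm over their backs; the gripper's body (76 mm by 85 mm) begins 54 mm behind the grasp point. The pads swing forward as they close: fully open they stand 13 mm farther back than shut.
Start: joints at [-1.302, 0.527, 1.433, -0, 1.181, -0.178], TCP at [0.27, -0.564, 0.203] pointing down, gripper open.
Joint ranges: [-3.08, 3.08], [-0.75, 2.2], [0.22, 2.44], [-1.43, 4.57], [0, 2.65], [-2.85, 2.85]. Speed limits (rad/s): [2.79, 2.79, 3.14, 3.14, 3.14, 3.14].

INTERFACE

Orientations are given as a unit quaternion [x, y, z, w].
In Python, from station import manip gives the robot as it stands. The module is installed in compiled form; this text tells all that it offers.
- The arm moves only by the tool drive_tool, never from a script. Its argument "deltas" is one flat list of numbers, 4 for each row, row after row: the shift along the tool's x, y, z in cm, then the turn about the tool's z in degrees. A call has 1 to 12 rows; each row is the pose to reach, as a shift and turn from the pose measured when the call began, along the tool's axes at that moment; what a row does not reach only later rows make up. A row lasts 1/10 s, in which the tool goes at most 50 mm and 8.59 degrees, less where a joint would pass 70% of its speed; a pose out of reach is approached as far as the arm can. A call with a gripper value outside its range is refused whole. "hand" is the finger opening in cm, from 0 to 8.54, set as the call begins (left out, the last holds). The fingers move at their own pace and stop on an object; "squeeze" is the grip in N (left out, the last holds). Time passes only in rows, so rows that repeat a pose let the fingers close. It gives the time, the measured TCP pose, the force and the opening at its end, in the units of the state.
- manip.sense(): the state, without advancing time (a new reading comes with each control period).
- manip.snapshot(name): name is "side" or "top"; returns a dict with "frame" (420x560x3 uint8, red, green, blue), "depth" (420x560 float32, m along the optical axis (not along the pixel's ray), 0 where there is no reading), "fx", "fy", "cx", "cy" (pixels), "R" (3x3) and "t" (3): a world point X has camera coordinates R X + t. Camera axes: x right, y down, z forward; pixel columns grow to the right and rows downward; lengths in m; the calibration is good to about 2 mm. A picture is of the moment at which its call begins.
- manip.sign_off(): hands the job in, once; it reports no verdict.
The state is a dict: "t": time; "q": joint angles; "qd": joint speeds; "tau": joint torques, N m; "tcp_pos": TCP position; "tool_rot": TCP orientation; "force": force on the tool from outside, world axes, zero at the start; "ft_torque": the same for the moment, N m; "finger_gap": opening from 0.0 (shut) to 1.0 (fully open).
Only numpy, scipy, OpenCV 4.12 (cv2) and the standard library are available. Lean on these libraries where they do the work, as an engineer would, in place of code of your own. Each camera call takes 0.05 s, during which the arm holds its last target.

TASK

The reversible rubbing plate on the sloping tile-dressing stand is showing its coarse, studded face. Lift the plate off its three locating pins, turn it over and reseat it fully home on the pins, flat against the rest, with the smooth fine face outward and the bare grip margin still at the top, then let go of it. Leave the loose tools and tiles on the bench where they lie.

Things in the scene. Friction and masses are not known exactly. Their poses are not given: they have to be found in the camera images.
- stand: Tile-dressing stand, screwed down: a folded-aluminium easel, base 235 x 150 mm, rest leaning back 35 deg from vertical, its top edge 165 mm above the bench with open space behind and above. A gutter with a 30 mm high lip runs along the foot. Origin under it on the bench, below the seat point; x forward (the way the rest faces), z up.
- seat (a point): Fixed point on the rubber facing of the stand's rest, 130 mm above the bench, where the centre of the plate's inner face belongs. z points squarely out of the rest (forward and up), x straight down the slope, y level. The rest is 120 mm wide (y) and begins 43 mm up the slope from here (x = -43 mm).
- pin_top (a point): Base of the upper locating pin, on the rest at x = -30.5 mm, y = 0 from seat (axes as seat). Three such fixed steel pins, 12 mm thick, 9 mm long with domed ends, stand squarely out of the rest; the two lower ones are at x = +82.5 mm, y = -45 and +45 mm from seat.
- plate_mid (a point): Centre (half-way through) of the loose rubbing plate: aluminium, 200 (x) x 120 (y) x 10 (z) mm, 0.5 to 0.75 kg. Own +z points out of the coarse face (rows of raised dark studs), -z out of the fine face (smooth dark panel), -x to the bare grip margin. Starts on the pins, coarse face out, axes as seat. Reseated: centre again 5 mm out from seat, x axes alike, y and z opposite.
- plate_hole_top (a point): Centre of the plate's upper hole, 28 mm from its centre towards the grip margin (x = -28 mm, y = 0). Three plain 17 mm square holes go through; the other two at x = +85 mm, y = -45 and +45 mm. So it fits the pins with either face out, but only grip margin up. Holes have 2.5 mm play all round the pins; the plate slides down the slope till it hangs on the pins.
- plate_grip (a point): Middle of the plate's bare grip margin, 75 mm from its centre (x = -75 mm), axes as plate_mid. The margin (x = -100 to -45 mm, whole width) stands free above the rest's top edge, 10 mm thick: grip it across the thickness, coming down along the slope, 25 mm under the top edge.
- grout_float: Bystander: rubber grout float lying rubber down with a wooden bar handle on top, 240 x 100 x 82 mm; origin at the centre of its underside, x along its length.
- notched_trowel: Bystander: plastic notched trowel lying flat, 220 x 110 x 57 mm with its handle; origin at the centre of its underside.
- tile_a: Bystander: loose white ceramic tile 150 x 150 x 8 mm lying flat ahead of the stand; origin at the centre of its underside.
- tile_b: Bystander: second such tile, lying flat nearer the robot; origin at the centre of its underside.
- putty_scraper: Bystander: steel putty scraper with wooden handle, 225 mm long, lying flat; origin at the joint of handle and blade.
- spacer_tub: Bystander: white lidded tub of tile spacers, 102 mm wide, 88 mm high; origin at the centre of its underside.

How it is judged:
On the way:
1. the plate is lifted clear of the pins and the rest (its centre more than 50 mm from the seat point) (distance between plate_mid and seat above 0.05 m), for 0.2 s.
At the end, for the whole second after the job is handed in: Plate back on the stand, all three pins in its holes, fine face out, grip margin up: centre 3 to 7.5 mm out from the seat point, at most 7 mm up, 4 mm down or 5 mm to the side of it; within 0.05 rad of flat and 0.1 rad of straight; released and at rest (z of seat in the frame of plate_mid between 0.003 and 0.0075 m and x of plate_mid in the frame of seat between -0.007 and 0.004 m and y of plate_mid in the frame of seat between -0.005 and 0.005 m and angle between the z axis of plate_mid and the z axis of seat, either way round below 0.05 rad and angle between the x axis of plate_mid and the x axis of seat, either way round below 0.1 rad and linear speed of plate below 0.02 m/s); the robot touches nothing.
It fails at once if a loose tool, tile or tub on the bench is pushed more than 30 mm from where it lay (distance of any of grout_float, notched_trowel, tile_a, tile_b, putty_scraper, spacer_tub from where it was at the start of the episode above 0.03 m).
It also fails if it takes over 45 s, if anything falls off the work surface, if the arm or the gripper's body presses on something with over 40 N, if the wrist force passes 120 N, or if a joint passes its speed limit or range.

## Working session

There is one attempt and no reset: what is moved stays moved. The work goes in short steps, Python scripts to look and compute and a tool call to move; the robot and the scene stay as the last step left them, time stands still between calls to the robot, and variables do not carry over. Pictures are saved under pics/ and viewed, and the job is handed in when it is done.

Besides the shell and the picture viewer there is one more tool, called after ">>>" by a JSON object that holds its "fn" and its "kwargs", one argument or row to a line. drive_tool: Moves the arm, as the interface text tells. Its arguments: {"type":"object","properties":{"deltas":{"type":"array"},"hand":{"type":"number"},"squeeze":{"type":"number"}},"required":["deltas"]}

```bash
mkdir -p pics; ls; python3 - <<'E'
from station import manip
import cv2,numpy as np
s=manip.sense();print(s)
for n in("side","top"):
    d=manip.snapshot(n);cv2.imwrite(f"pics/{n}0.png",d["frame"][:,:,::-1]);np.savez(f"{n}0.npz",**d)
    print(n,d["fx"],d["fy"],d["cx"],d["cy"],d["R"].round(4).tolist(),d["t"].round(4), "campos",(-d["R"].T@d["t"]).round(3))
E
```

```text
pics
{'t': 0.0, 'q': array([-1.30251282e+00,  5.28463120e-01,  1.43391492e+00,  6.08449901e-06,
        1.18141114e+00, -1.78478296e-01]), 'qd': array([-3.55257656e-04, -1.15611317e-04,  6.46461552e-04, -2.50223630e-04,
       -1.63326177e-03, -4.51805389e-05]), 'tau': array([ 1.61074395e-04, -4.42348480e+01, -1.78024077e+01, -3.42890071e-04,
        8.39717919e-03, -6.80063749e-06]), 'tcp_pos': array([ 0.26985832, -0.56286695,  0.20233156]), 'tool_rot': array([ 9.75153729e-01,  2.21526518e-01, -4.64877962e-05, -1.09728022e-03]), 'force': array([-0.10846688,  0.2176227 ,  0.5669608 ]), 'ft_torque': array([ 0.05873037,  0.01106422, -0.02352195]), 'finger_gap': 0.9986322008971885}
side 544.5224142015121 544.5224142015121 275.81634173907884 209.40837582447824 [[-0.9631, -0.2687, 0.0159], [-0.212, 0.7208, -0.6599], [0.1658, -0.639, -0.7511]] [0.5416 0.2318 1.2973] campos [0.356 0.807 1.119]
top 522.425705102707 522.425705102707 284.78920725560096 213.49911497424904 [[0.0053, -0.9998, 0.0193], [-0.9837, -0.0086, -0.1794], [0.1796, -0.018, -0.9836]] [-0.0407  0.5855  1.5502] campos [ 0.298 -0.008  1.631]
```

View pics/side0.png

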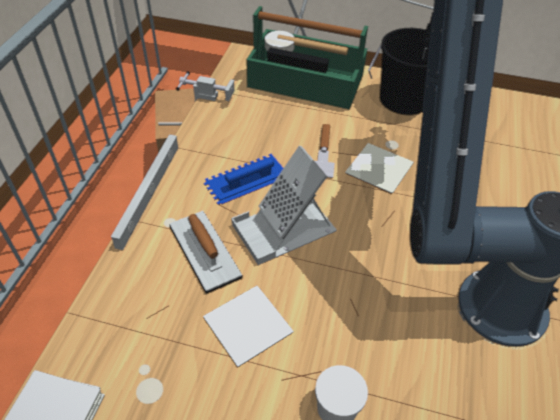

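View pics/top0.png

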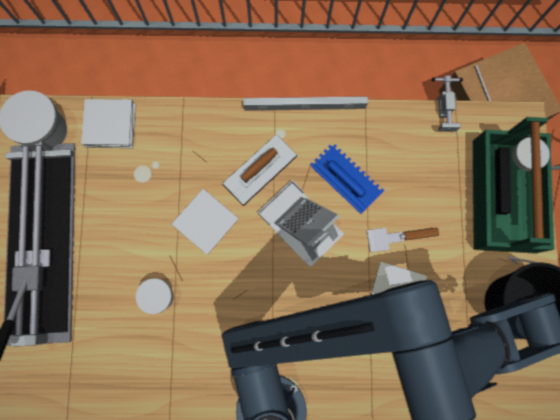

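```bash
cat > h.py <<'E'
import numpy as np,cv2
def load(n): return dict(np.load(n))
def cloud(d):
    D=d["depth"];v,u=np.mgrid[:D.shape[0],:D.shape[1]]
    P=np.stack([(u-d["cx"])/d["fx"]*D,(v-d["cy"])/d["fy"]*D,D],-1)
    W=(P-d["t"])@d["R"]; W[D==0]=np.nan
    return W
def crop(d,u0,u1,v0,v1,name,s=6):
    c=d["frame"][v0:v1,u0:u1,::-1];cv2.imwrite(name,cv2.resize(c,None,fx=s,fy=s,interpolation=cv2.INTER_CUBIC))
E
python3 - <<'E'
from h import *
a=load("side0.npz");b=load("top0.npz")
crop(a,220,345,135,265,"pics/sc.png",4.6);crop(b,250,350,175,275,"pics/tc.png",6)
for d,r in((a,(220,345,135,265)),(b,(250,350,175,275))):
    W=cloud(d);Z=W[r[2]:r[3]:8,r[0]:r[1]:8]
    print((Z[...,2]*1000).round())
    print((Z[::3,::3]*1000).round().tolist())
E
```

```text
[[ -4.   2.   1.   0.  -1.   1.  -3.  -2.  -2.   2.   3.   2.  -3.  19.
    0.   5.]
 [  2.   0.   2.   1.   1.   2.   3.   1.   3.  -0.   2.  -1.  -0.  19.
    2.   2.]
 [  1.   4.  -1.  nan  -2.   1.  -2.  -3.   2.   1. 212.   1.  -5.  16.
    4.  -0.]
 [  1.   0.   2.   1.  -5.  -0.  57.   3.  -1. 186. 203. 215.  -1.   8.
    3.   1.]
 [  2.   4.  -1.  58.  54.  52.  44.   6. 163. 175. 189. 205. 216.   8.
    9.   3.]
 [  5.  60.  58.  50.   6.   5.   5.  14. 152. 166. 179. 192. 206. 218.
    7.   4.]
 [  4.  39.  29.   4.   8.   5.   6. 127. 140. 147. 168. 182. 194.   2.
   -3.   1.]
 [  5.   0.  10.  -2.   4.  -3.  95. 111. 129. 141. 156. 171. 176.  -5.
    1.  -1.]
 [  9.   3.  -2.  -2.   3.  -2.  85. 102. 116. 131. 144. 155.   1.  -0.
    2.  -1.]
 [  0.   1.  -3.  -4.  -1.  60.  78.  92. 106. 120. 136.   5.  67.   2.
   -0.   3.]
 [ -0.   3.   6.  24.   9.  25.  63.  75.  92. 109. 107.   5.   2.   4.
   -0.   3.]
 [ -2.   1.   5.   6.   7.  15.  39.  64.  87.  94.   2.   3.   7.   8.
   -1.  -2.]
 [ -2.   1.   5.   7.   6.  12.  24.  51.  70.   7.   5.   1.   6.   7.
    5.  
[... 1889 characters left out ...]
 1.  -5.   1.]
 [  3.   1.   1.   4.   3.   1.  -1.   1.  -1.   3.   9.  -1.   1.]
 [ -2.   1.   2.   3.  -2.   2.   2.   4.   2.   1.  -4.  11.   4.]]
[[[701.0, 71.0, 74.0], [717.0, -2.0, 16.0], [723.0, -80.0, -4.0], [721.0, -156.0, 5.0], [707.0, -226.0, 62.0]], [[641.0, 73.0, 3.0], [641.0, -3.0, 4.0], [642.0, -79.0, 6.0], [643.0, -156.0, 3.0], [644.0, -233.0, 2.0]], [[563.0, 72.0, 6.0], [562.0, -4.0, 19.0], [546.0, -74.0, 119.0], [533.0, -137.0, 202.0], [567.0, -232.0, -1.0]], [[487.0, 71.0, 4.0], [489.0, -4.0, -3.0], [488.0, -79.0, 9.0], [489.0, -154.0, 8.0], [490.0, -231.0, -1.0]], [[413.0, 70.0, -2.0], [413.0, -5.0, 3.0], [414.0, -80.0, 2.0], [414.0, -154.0, 1.0], [415.0, -229.0, 4.0]]]
```

View pics/sc.png

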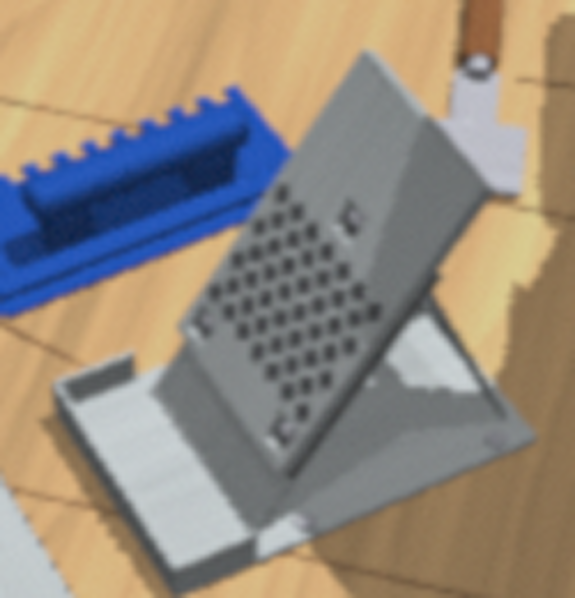

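View pics/tc.png

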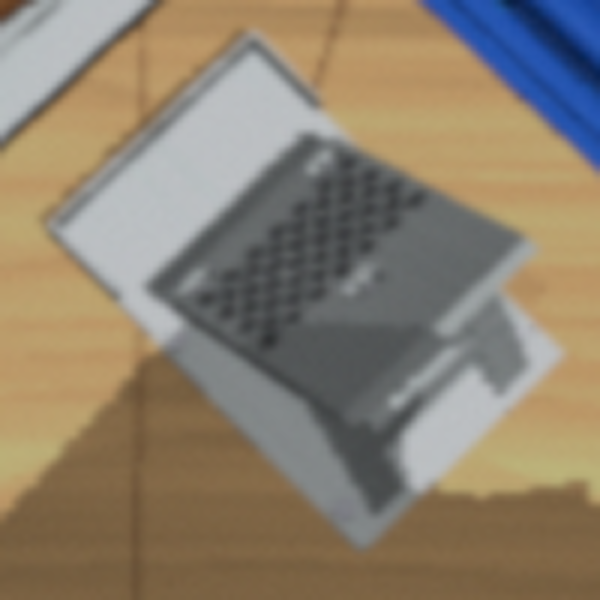

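```bash
python3 - <<'E'
from h import *
S=(load("side0.npz"),np.array([[367,52],[490,188],[288,470],[182,325]])/4.6+[220,135]-.4)
T=(load("top0.npz"),np.array([[525,237],[350,410],[152,287],[305,137]])/6+[250,175]-.4)
pts={}
allp=[]
for n,(d,c) in(("side",S),("top",T)):
    m=np.zeros(d["depth"].shape,np.uint8);cc=c.mean(0)+(c-c.mean(0))*.85
    cv2.fillConvexPoly(m,cc.round().astype(int),1)
    P=cloud(d)[m>0];P=P[~np.isnan(P[:,0])]
    for k in range(4):
        o=P.mean(0);nn=np.linalg.svd(P-o,full_matrices=False)[2][2];nn*=np.sign(nn[2]);r=(P-o)@nn
        P=P[abs(r)<2.5*r.std()]
    yaw=np.arctan2(nn[1],nn[0])
    print(n,len(P),"n",nn.round(3),"elev deg",np.degrees(np.arcsin(nn[2])).round(2),"yaw",np.degrees(yaw).round(2),"res",r.std().round(4),"o",o.round(4))
    C=-d["R"].T@d["t"];X=[]
    for u,v in c:
        ray=d["R"].T@np.array([(u-d["cx"])/d["fx"],(v-d["cy"])/d["fy"],1]);X.append(C+ray*((o-C)@nn)/(ray@nn))
    X=np.array(X);print((X*1000).round(1).tolist());print("sides mm",[round(1000*np.linalg.norm(X[i]-X[(i+1)%4]),1) for i in range(4)])
    e=X[0]-X[1]+X[3]-X[2];print("width-edge yaw deg",np.degrees(np.arctan2(e[1],e[0])).round(2), "centre outer",(X.mean(0)*1000).round(1), "seat est",((X.mean(0)-.01*nn)*1000).round(1))
E
```

```text
side 2024 n [0.584 0.573 0.575] elev deg 35.09 yaw 44.48 res 0.0018 o [ 0.5499 -0.0925  0.1416]
[[554.6, -174.5, 218.7], [469.7, -90.6, 221.1], [549.8, -10.7, 60.1], [635.2, -96.1, 58.6]]
sides mm [np.float64(119.4), np.float64(196.8), np.float64(120.8), np.float64(195.6)]
width-edge yaw deg -44.86 centre outer [552.3 -93.  139.6] seat est [546.5 -98.7 133.9]
top 1046 n [0.585 0.573 0.573] elev deg 34.98 yaw 44.4 res 0.0016 o [ 0.5539 -0.0938  0.1367]
[[555.1, -177.5, 219.2], [474.4, -96.8, 220.9], [559.3, -6.5, 43.9], [639.3, -85.2, 40.9]]
sides mm [np.float64(114.1), np.float64(216.0), np.float64(112.3), np.float64(217.7)]
width-edge yaw deg -44.76 centre outer [557.  -91.5 131.2] seat est [551.2 -97.3 125.5]
```

```bash
cat >> h.py <<'E'
from scipy.spatial.transform import Rotation as Ro
SEAT=np.array([.5487,-.0982,.130]);YAW=np.radians(44.7)
F=np.array([np.cos(YAW),np.sin(YAW),0]);L=np.array([-F[1],F[0],0]);Zu=np.array([0,0,1.])
def W(f,l,z): return np.array([SEAT[0],SEAT[1],0])+f*F+l*L+z*Zu
def st():
    from station import manip
    s=manip.sense();R=Ro.from_quat(s["tool_rot"]).as_matrix();d=s["tcp_pos"]-[SEAT[0],SEAT[1],0]
    print("t %.2f flz mm"%s["t"],(np.array([d@F,d@L,d[2]])*1000).round(1),"yaw %.1f"%np.degrees(np.arctan2(R[1,0],R[0,0])),"tilt z",R[:,2].round(3),"y.f %.4f"%(R[:,1]@F),"F(flz)",np.array([s["force"]@F,s["force"]@L,s["force"][2]]).round(1),"gap mm",round(s["finger_gap"]*85.4,1),"q",s["q"].round(2),"M",s["ft_torque"].round(2))
    return s,R
def to(f,l,z,yaw=None):
    s,R=st();d=R.T@(W(f/1000,l/1000,z/1000)-s["tcp_pos"])*100
    t=0
    if yaw is not None: t=np.degrees(np.arctan2(R[1,0],R[0,0]))-yaw
    print("delta cm",d.round(2),"turn deg",round((t+180)%360-180,1))
E
python3 -c "
from h import *
to(-38,0,290,-45.3)"
```

```text
t 0.10 flz mm [-525.1 -134.2  202.4] yaw 25.6 tilt z [-0.001  0.002 -1.   ] y.f -0.3272 F(flz) [-0.4  0.3 -0.3] gap mm 85.7 q [-1.3   0.53  1.43 -0.    1.18 -0.18] M [-0.   -0.02 -0.02]
delta cm [ 41.64 -28.64  -8.69] turn deg 70.9
```

>>> {"fn": "drive_tool", "kwargs": {
  "deltas": [3.5, -2.4, -4.5, 6, 7, -4.8, -8.7, 12, 11.6, -8, -8.7, 20, 15, -10.5, -8.7, 27, 18.6, -13, -8.7, 34, 22.5, -15.5, -8.7, 42, 26.2, -18, -8.7, 49, 30, -20.7, -8.7, 56, 34, -23.4, -8.7, 62, 38, -26.2, -8.7, 68, 41.6, -28.6, -8.7, 70.9, 41.6, -28.6, -8.7, 70.9],
  "hand": 8.5,
  "squeeze": 60
}}

```text
t: 1.3
tcp_pos: [0.5231, -0.1206, 0.2898]
tool_rot: [0.924, -0.382, -0.001, -0.002]
force: [0.4, -0.1, 0.6]
finger_gap: 0.994
```

```bash
python3 -c "
from h import *
to(-38,0,230,-45.3)
from station import manip
for n in ('side','top'):
    d=manip.snapshot(n);np.savez(n+'1.npz',**d)
    cv2.imwrite('pics/%s1.png'%n,d['frame'][:,:,::-1])
"
```

```text
t 1.30 flz mm [-34.    2.1 289.8] yaw -45.0 tilt z [-0.     0.004 -1.   ] y.f -1.0000 F(flz) [ 0.3 -0.4  0.6] gap mm 84.9 q [-0.44  0.31  1.54  0.    1.29  1.92] M [0.03 0.   0.01]
delta cm [0.23 0.42 5.97] turn deg 0.3
```

View pics/side1.png

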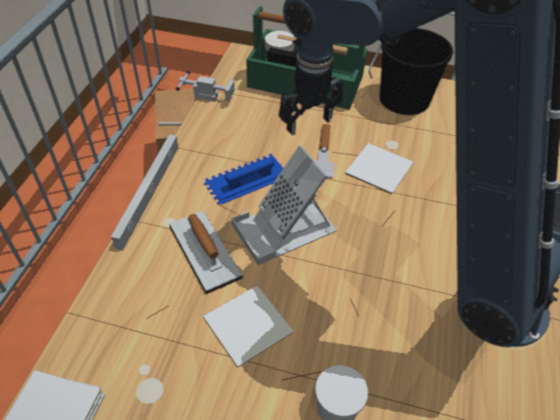

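View pics/top1.png

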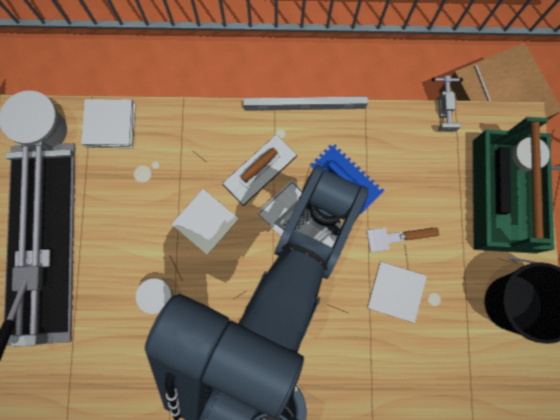

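```bash
python3 -c "
from h import *
to(-37,0,175,-45.3)
"
```

```text
t 1.40 flz mm [-37.8   0.6 289.7] yaw -45.1 tilt z [-0.002  0.002 -1.   ] y.f -1.0000 F(flz) [-0.9 -0.1 -0.9] gap mm 85.3 q [-0.44  0.31  1.54  0.    1.29  1.91] M [ 0.02  0.01 -0.01]
delta cm [ 0.09 -0.08 11.47] turn deg 0.2
```

>>> {"fn": "drive_tool", "kwargs": {
  "deltas": [0, 0, 4, 0, 0, 0, 7, 0, 0.1, -0.1, 9.5, 0.2, 0.1, -0.1, 10.8, 0.2, 0.1, -0.1, 11.5, 0.2, 0.1, -0.1, 11.5, 0.2]
}}

```text
t: 2.0
tcp_pos: [0.5216, -0.1252, 0.1738]
tool_rot: [0.922, -0.386, -0.002, -0.0]
force: [0.5, -0.1, -0.3]
finger_gap: 0.995
```

```bash
python3 -c "
from h import *
to(-37,0,175,-45.3)
from station import manip
d=manip.snapshot('side');crop(d,220,360,70,220,'pics/s2.png',4)
d=manip.snapshot('top');crop(d,230,380,150,280,'pics/t2.png',4)
"
```

```text
t 2.00 flz mm [-3.820e+01 -1.000e-01  1.738e+02] yaw -45.4 tilt z [-0.004  0.003 -1.   ] y.f -1.0000 F(flz) [ 0.3 -0.4 -0.3] gap mm 85.0 q [-0.44  0.45  1.68  0.    1.01  1.92] M [ 0.03  0.04 -0.04]
delta cm [-0.01 -0.12 -0.12] turn deg -0.1
```

View pics/s2.png

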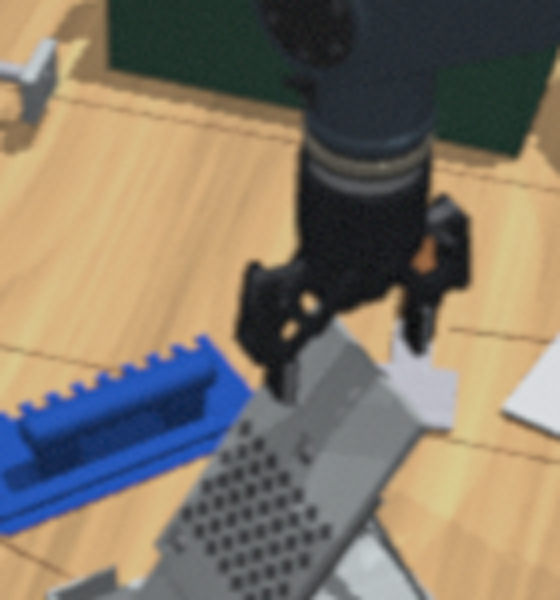

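>>> {"fn": "drive_tool", "kwargs": {
  "deltas": [0, -0.1, -0.1, 0, 0, -0.1, -0.1, 0, 0, -0.1, -0.1, 0, 0, -0.1, -0.1, 0, 0, -0.1, -0.1, 0, 0, -0.1, -0.1, 0],
  "hand": 0,
  "squeeze": 30
}}

```text
t: 2.7
tcp_pos: [0.5236, -0.1256, 0.178]
tool_rot: [0.923, -0.385, 0.0, 0.001]
force: [-4.2, -1.7, 8.2]
finger_gap: 0.209
```

```bash
python3 -c "
from h import *
to(-28,0,184,-45.3)
from station import manip
d=manip.snapshot('side');crop(d,220,360,90,240,'pics/s3.png',4)
"
```

```text
t 2.70 flz mm [-37.1  -1.8 178. ] yaw -45.3 tilt z [-0.    -0.001 -1.   ] y.f -1.0000 F(flz) [-4.2  1.7  8.2] gap mm 17.9 q [-0.44  0.44  1.68 -0.    1.02  1.92] M [-0.13  0.4   0.01]
delta cm [-0.18 -0.91 -0.61] turn deg -0.0
```

View pics/s3.png

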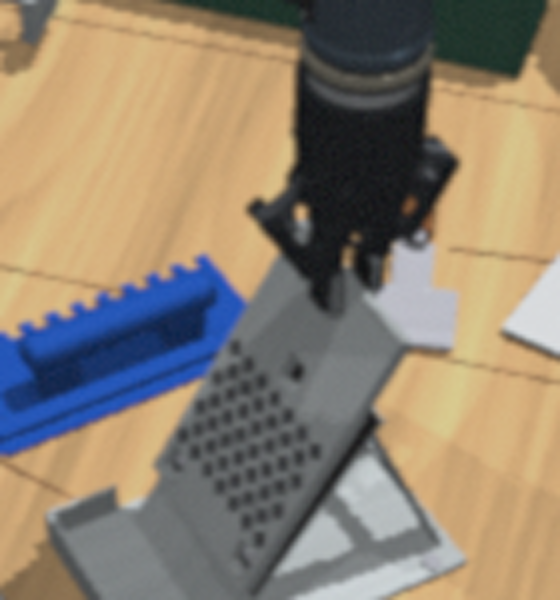

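>>> {"fn": "drive_tool", "kwargs": {
  "deltas": [-0.1, -0.9, -0.9, 0, -0.2, -1.6, -1.4, 0, -0.2, -2.3, -1.9, 0, -0.2, -2.3, -1.9, 0]
}}

```text
t: 3.15
tcp_pos: [0.5399, -0.1067, 0.1975]
tool_rot: [0.923, -0.385, 0.001, 0.0]
force: [1.7, 1.8, -3.0]
finger_gap: 0.158
```

```bash
python3 -c "
from h import *
to(-28,0,184,-45.3)
from station import manip
d=manip.snapshot('side');crop(d,220,360,90,240,'pics/s4.png',4);np.savez('s4.npz',**d)
"
```

```text
t 3.15 flz mm [-1.220e+01  1.000e-01  1.975e+02] yaw -45.3 tilt z [ 0.002 -0.001 -1.   ] y.f -1.0000 F(flz) [ 2.4  0.1 -3. ] gap mm 13.5 q [-0.4   0.43  1.63 -0.    1.08  1.96] M [ 0.53 -0.55 -0.02]
delta cm [0.01 1.58 1.35] turn deg 0.0
```

View pics/s4.png

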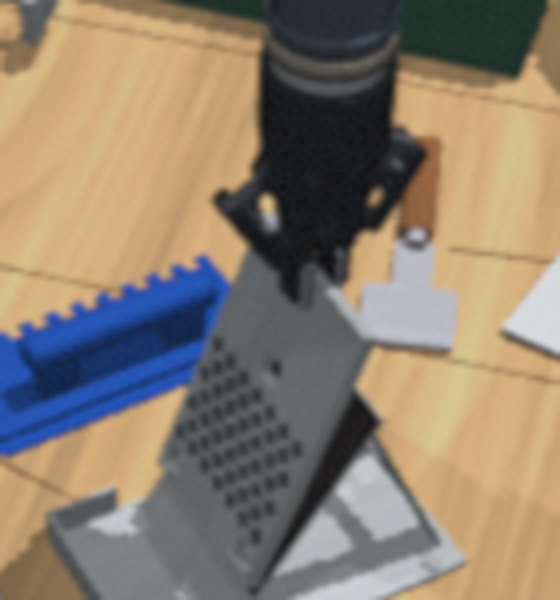

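>>> {"fn": "drive_tool", "kwargs": {
  "deltas": [0, -1.2, -0.7, 0, 0, -2.4, -1.2, 0, 0, -3.6, -1.6, 0, 0, -4.8, -1.9, 0, 0, -6, -2.2, 0, 0, -7.2, -2.5, 0, 0, -7.2, -2.5, 0],
  "squeeze": 60
}}

```text
t: 3.9
tcp_pos: [0.5921, -0.0557, 0.2233]
tool_rot: [0.923, -0.384, 0.002, 0.0]
force: [0.2, -0.1, -5.4]
finger_gap: 0.099
```

```bash
python3 -c "
from h import *
to(62,0,300,-45.3)
from station import manip
d=manip.snapshot('side');crop(d,200,340,90,240,'pics/s5.png',4);np.savez('s5.npz',**d)
"
```

```text
t 3.90 flz mm [ 60.7  -0.4 223.3] yaw -45.2 tilt z [ 0.003 -0.002 -1.   ] y.f -1.0000 F(flz) [ 0.1 -0.2 -5.4] gap mm 8.4 q [-0.28  0.46  1.49 -0.    1.18  2.08] M [-0.25  0.1  -0.01]
delta cm [-0.   -0.13 -7.67] turn deg 0.1
```

View pics/s5.png

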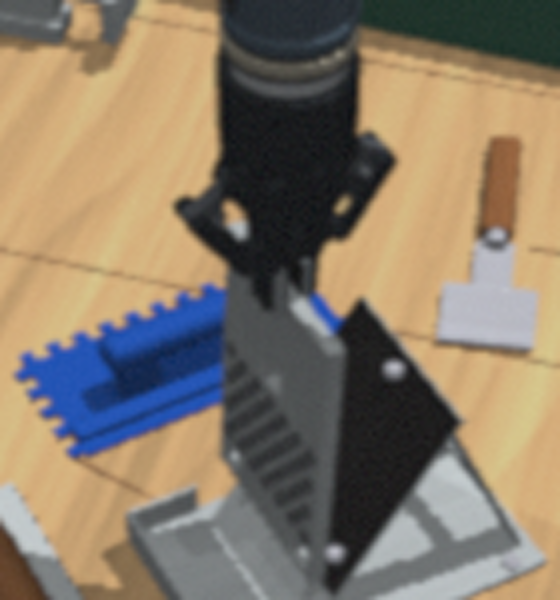

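>>> {"fn": "drive_tool", "kwargs": {
  "deltas": [0, -0.5, -1, 0, 0, -2, -3.5, 0, 0, -4, -6, 0, 0, -4, -8, -8, 0, -4, -8, -16, 0, -4, -8, -24, 0, -4, -8, -32, 0, -4, -8, -40, 0, -4, -8, -48, 0, -4, -8, -56, 0, -4, -8, -64, 0, -4, -8, -72],
  "squeeze": 100
}}

```text
t: 5.15
tcp_pos: [0.6188, -0.0286, 0.3045]
tool_rot: [0.972, 0.234, 0.001, 0.002]
force: [0.6, -0.2, -6.3]
finger_gap: 0.082
```

```bash
python3 -c "
from h import *
to(100,0,303,134.7)
"
```

```text
t 5.15 flz mm [9.870e+01 2.000e-01 3.045e+02] yaw 27.1 tilt z [ 0.002 -0.004 -1.   ] y.f -0.3021 F(flz) [ 0.3 -0.5 -6.3] gap mm 7.0 q [-0.22  0.43  1.32 -0.    1.39  0.87] M [-0.01 -0.03  0.03]
delta cm [ 0.13 -0.02  0.15] turn deg -107.6
```

>>> {"fn": "drive_tool", "kwargs": {
  "deltas": [0, 0, 0, -8.5, 0, 0, 0, -17, 0, 0, 0, -25, 0, 0, 0, -33, 0, 0, 0, -41, 0, 0, 0, -49, 0, 0, 0, -57, 0, 0, 0, -65, 0, 0, 0, -73, 0, 0, 0, -81, 0, 0, 0, -89, 0, 0, 0, -97]
}}

```text
t: 6.35
tcp_pos: [0.6183, -0.0291, 0.3059]
tool_rot: [0.466, 0.885, -0.001, 0.002]
force: [0.5, 0.6, -6.0]
finger_gap: 0.078
```

>>> {"fn": "drive_tool", "kwargs": {
  "deltas": [0, 0, 0, -8.5, 0, 0, 0, -10.6, 0, 0, 0, -10.6, 0, 0, 0, -10.6]
}}

```text
t: 6.75
tcp_pos: [0.6181, -0.0294, 0.3067]
tool_rot: [0.383, 0.924, -0.002, 0.003]
force: [0.0, 1.0, -5.9]
finger_gap: 0.079
```

```bash
python3 -c "
from h import *
to(100,0,303,134.7)
from station import manip
for n in ('side','top'):
    d=manip.snapshot(n);np.savez(n+'6.npz',**d)
    crop(d,*((180,320,40,190) if n=='side' else (210,360,130,270)),'pics/%s6.png'%n,4)
"
```

```text
t 6.75 flz mm [9.770e+01 1.000e-01 3.067e+02] yaw 134.9 tilt z [ 0.003 -0.005 -1.   ] y.f 1.0000 F(flz) [ 0.7  0.7 -5.9] gap mm 6.8 q [-0.23  0.42  1.32 -0.    1.4  -1.01] M [0.07 0.   0.05]
delta cm [-0.01  0.23  0.37] turn deg 0.2
```

View pics/side6.png

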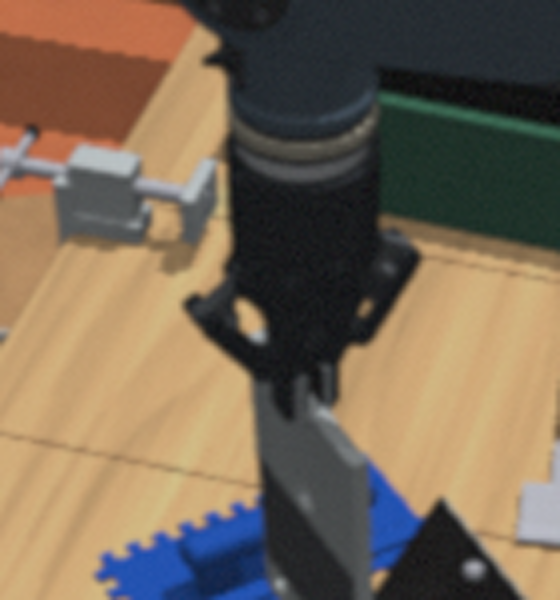

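View pics/top6.png

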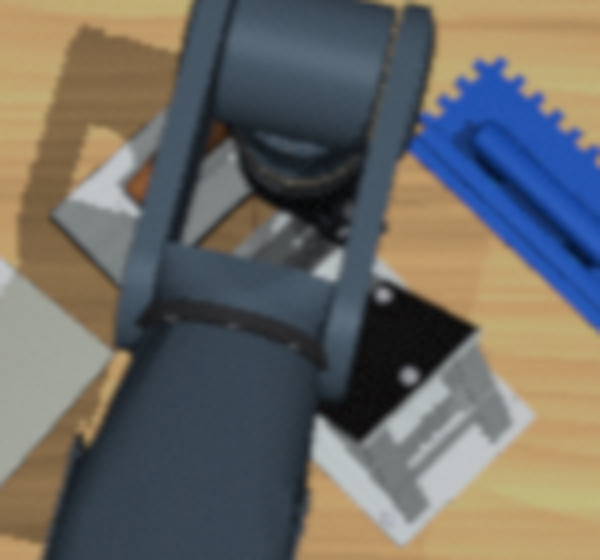

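```bash
python3 - <<'E'
from h import *
zs=np.cos(np.radians(35))*F+np.sin(np.radians(35))*Zu; xs=np.sin(np.radians(35))*F-np.cos(np.radians(35))*Zu
for n in('side6','top6'):
    d=load(n+'.npz')
    for x,l in((-30.5,0),(82.5,45),(82.5,-45)):
        p=SEAT+x/1000*xs+l/1000*L+.009*zs;c=d["R"]@p+d["t"];print(n,x,l,(c[0]/c[2]*d["fx"]+d["cx"]).round(1),(c[1]/c[2]*d["fy"]+d["cy"]).round(1),"px/mm",(d["fx"]/c[2]/1000).round(2))
d=load('side6.npz');crop(d,225,325,130,250,'pics/s6b.png',5)
d=load('s5.npz');crop(d,225,345,140,260,'pics/s5b.png',5)
d=load('top6.npz');crop(d,265,365,175,275,'pics/t6b.png',6)
E
```

```text
side6 -30.5 0 296.6 183.0 px/mm 0.41
side6 82.5 45 281.7 229.2 px/mm 0.4
side6 82.5 -45 264.6 205.5 px/mm 0.39
top6 -30.5 0 309.5 222.3 px/mm 0.35
top6 82.5 45 281.9 222.3 px/mm 0.33
top6 82.5 -45 303.0 202.1 px/mm 0.33
```

View pics/s6b.png

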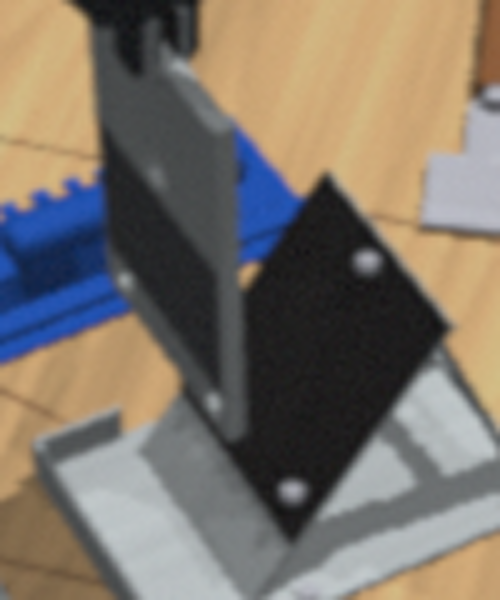

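View pics/t6b.png

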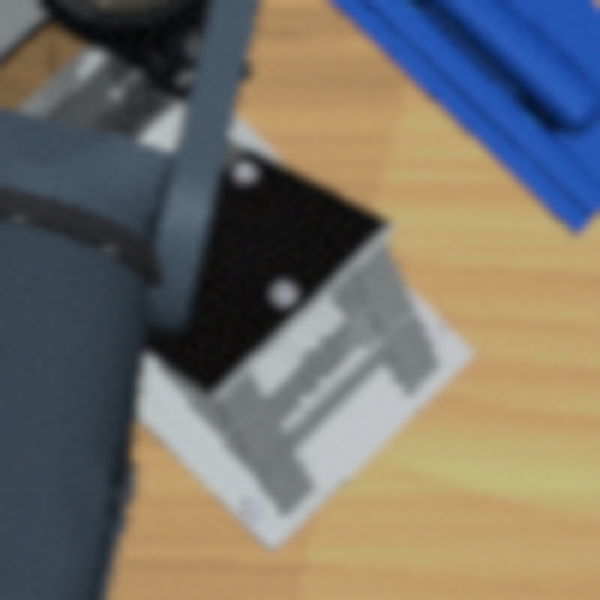

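View pics/s5b.png

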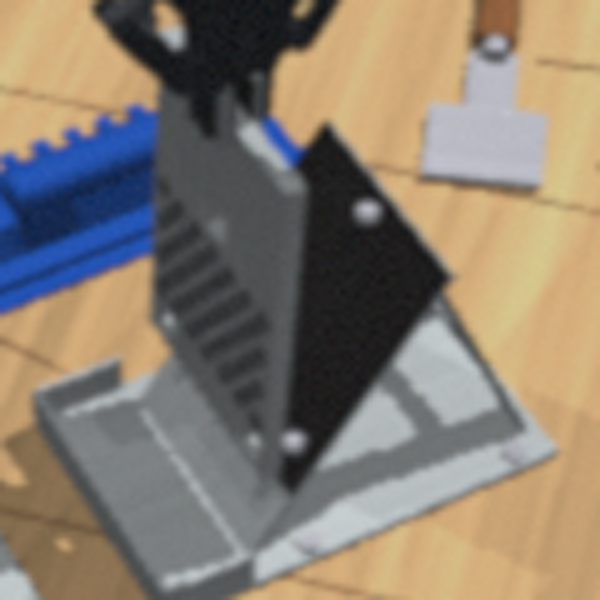

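```bash
python3 - <<'E'
from h import *
from scipy.optimize import least_squares
zs=np.cos(np.radians(35))*F+np.sin(np.radians(35))*Zu; xs=np.sin(np.radians(35))*F-np.cos(np.radians(35))*Zu
A=load('side6.npz');B=load('top6.npz')
ob=[(A,-30.5,0,298,182),(A,82.5,45,283.2,227.8),(B,-30.5,0,311.6,223.6),(B,82.5,-45,305.3,203.3)]
def res(s,full=0):
    r=[]
    for d,x,l,u,v in ob:
        p=s+x/1000*xs+l/1000*L+.009*zs;c=d["R"]@p+d["t"];r+=[c[0]/c[2]*d["fx"]+d["cx"]-u,c[1]/c[2]*d["fy"]+d["cy"]-v]
    return np.array(r)
o=least_squares(res,SEAT);s=o.x;print("seat",s.round(4),o.fun.round(2),"shift flz",((s-SEAT)@np.array([F,L,Zu]).T*1000).round(1))
tcp=np.array([.6181,-.0294,.3067])
d=A;C=-d["R"].T@d["t"]
def ray(u,v): return d["R"].T@np.array([(u-d["cx"])/d["fx"],(v-d["cy"])/d["fy"],1])
for nm,u,v in(("topR",232,120),("botR",240,440),("botLfront",112,255),("botRfront",222,428),('holeR',213,403),('holeL',125,281),('holeT',157,175)):
    r=ray(u/5+225-.4,v/5+130-.4)
    P1=C+r*((tcp+.06*L-C)@L)/(r@L); P2=C+r*((tcp+.005*F-C)@F)/(r@F)
    print(nm,"on l=60 plane: f,z rel tcp",(((P1-tcp)@F)*1000).round(1),((P1-tcp)[2]*1000).round(1)," on front face: l,z",(((P2-tcp)@L)*1000).round(1),((P2-tcp)[2]*1000).round(1))
E
```

```text
seat [ 0.5461 -0.1049  0.1279] [ 0.24 -0.02  0.2   0.19  0.19 -0.31 -0.18 -0.25] shift flz [-6.5 -2.9 -2.1]
topR on l=60 plane: f,z rel tcp -1.3 47.1  on front face: l,z 71.2 59.0
botR on l=60 plane: f,z rel tcp -7.7 -159.3  on front face: l,z 82.4 -129.1
botLfront on l=60 plane: f,z rel tcp 55.5 -4.7  on front face: l,z -44.8 -123.7
botRfront on l=60 plane: f,z rel tcp 2.0 -145.3  on front face: l,z 65.4 -138.0
holeR on l=60 plane: f,z rel tcp 6.8 -125.1  on front face: l,z 56.7 -129.4
holeL on l=60 plane: f,z rel tcp 49.8 -23.2  on front face: l,z -31.4 -129.4
holeT on l=60 plane: f,z rel tcp 33.7 31.7  on front face: l,z 3.9 -29.1
```

```bash
python3 - <<'E'
from h import *
d=load('side6.npz');crop(d,240,280,130,222,'pics/s6c.png',6.5)
d=load('s5.npz');
E
```

```text
(no output)
```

View pics/s6c.png

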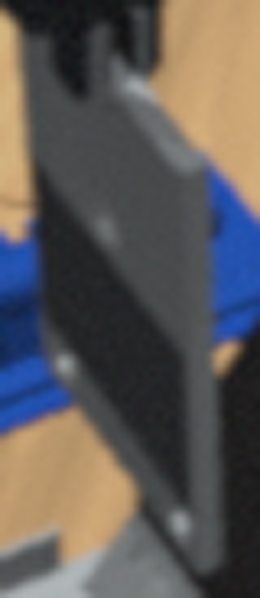

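```bash
sed -i 's/^SEAT=.*/SEAT=np.array([.5459,-.1031,.130]);YAW=np.radians(44.7)/' h.py; python3 - <<'E'
from h import *
from scipy.optimize import least_squares
print(SEAT, np.array([.5487,-.0982,.130])-.004*F-.0029*L)
d=load('side6.npz');tcp=np.array([.6181,-.0294,.3067])
pts=[(-100,60,5,185,172),(-100,60,-5,207,158),(100,60,5,192,568),(100,60,-5,217,558),(100,-60,5,42,365),(85,45,4,180,522),(85,-45,4,66,363),(-28,0,4,106,230)]
def proj(p,x,y,z):
    f,l,h,lean,roll=p
    B0=np.stack([-Zu,L,F],1)  # cols X down,Y=l,Z=f
    R=B0@Ro.from_euler('yz',[lean,roll]).as_matrix()
    w=tcp+f*F+l*L+h*Zu+R@(np.array([x,y,z])/1000);c=d["R"]@w+d["t"]
    return c[:2]/c[2]*d["fx"]+[d["cx"],d["cy"]]
def res(p): return np.concatenate([proj(p,*q[:3])-(np.array(q[3:])/6.5+[240-.4,130-.4]) for q in pts])
for tag,fix in(("free",0),("f,lean=0",1)):
    g=(lambda p:np.r_[res(p),p[0]*1000,p[3]*200]) if fix else res
    o=least_squares(g,[0,0,-.06,0,0]);print(tag,"f,l,z mm",(o.x[:3]*1000).round(1),"lean,roll deg",np.degrees(o.x[3:]).round(2),"res px",res(o.x).round(1).tolist())
E
```

```text
[ 0.5459 -0.1031  0.13  ] [ 0.54789665 -0.1030749   0.13      ]
free f,l,z mm [-15.3 -25.5 -86.6] lean,roll deg [1.15 0.97] res px [-0.4, 0.1, 0.3, 0.7, 0.2, 0.4, 0.0, 0.4, 0.6, 0.5, -0.7, -0.9, -0.3, 0.2, 0.3, -1.4]
f,lean=0 f,l,z mm [ -0.5   2.2 -54. ] lean,roll deg [0.42 0.37] res px [0.5, -0.7, 1.4, -0.2, -0.2, 1.7, -0.3, 1.6, -0.6, 0.3, -1.1, 0.1, -1.3, 0.0, 0.2, -2.1]
```

```bash
sed -i 's/^SEAT=.*/SEAT=np.array([.5479,-.1031,.130]);YAW=np.radians(44.7)/' h.py; python3 - <<'E'
from h import *
to(80,-2.2,215,134.7)
E
```

```text
t 6.85 flz mm [101.9   3.1 306.4] yaw 135.0 tilt z [ 0.003 -0.005 -1.   ] y.f 1.0000 F(flz) [ 0.7 -0.4 -5.8] gap mm 6.8 q [-0.23  0.42  1.32 -0.    1.4  -1.01] M [ 0.05 -0.05 -0.04]
delta cm [-0.47 -2.18  9.14] turn deg 0.3
```

>>> {"fn": "drive_tool", "kwargs": {
  "deltas": [-0.2, -0.6, 2.5, 0.3, -0.5, -1.4, 5, 0.3, -0.5, -2.2, 7.5, 0.3, -0.5, -2.2, 9.1, 0.3, -0.5, -2.2, 9.1, 0.3, -0.5, -2.2, 9.1, 0.3]
}}

```text
t: 7.45
tcp_pos: [0.6069, -0.0489, 0.2158]
tool_rot: [0.386, 0.923, -0.002, 0.003]
force: [0.4, 0.1, -5.0]
finger_gap: 0.084
```

```bash
python3 -c "
from h import *
to(61,-2.2,206,134.7)
from station import manip
d=manip.snapshot('side');crop(d,215,335,120,250,'pics/s7.png',4.6);np.savez('s7.npz',**d)
"
```

```text
t 7.45 flz mm [ 80.1  -3.  215.8] yaw 134.6 tilt z [ 0.004 -0.005 -1.   ] y.f 1.0000 F(flz) [ 0.3 -0.2 -5. ] gap mm 7.2 q [-0.26  0.49  1.46 -0.    1.18 -1.04] M [-0.02 -0.03  0.07]
delta cm [ 0.08 -1.91  0.98] turn deg -0.1
```

View pics/s7.png

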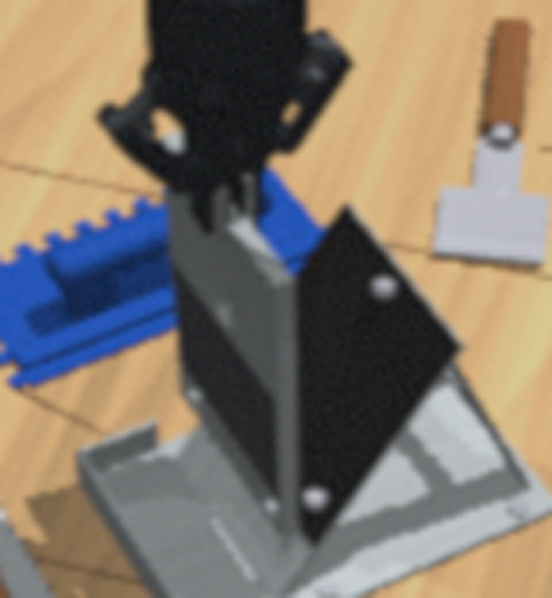

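>>> {"fn": "drive_tool", "kwargs": {
  "deltas": [0.1, -0.4, 0.5, 0, 0.1, -0.8, 0.8, 0, 0.1, -1.3, 0.9, 0, 0.1, -1.7, 0.9, 0, 0.1, -2, 0.9, 0, 0.1, -2.2, 0.9, 0, 0.1, -2.2, 0.9, 0],
  "squeeze": 50
}}

```text
t: 8.2
tcp_pos: [0.5917, -0.0639, 0.2083]
tool_rot: [0.386, 0.923, -0.001, 0.004]
force: [1.8, 2.1, -2.2]
finger_gap: 0.081
```

```bash
python3 -c "
from h import *
to(57,-2.2,206,134.7)
from station import manip
d=manip.snapshot('side');crop(d,215,335,120,250,'pics/s8.png',4.6);np.savez('s8.npz',**d)
"
```

```text
t 8.20 flz mm [ 58.7  -3.  208.3] yaw 134.6 tilt z [ 0.007 -0.006 -1.   ] y.f 1.0000 F(flz) [ 2.7  0.2 -2.2] gap mm 6.9 q [-0.29  0.48  1.51 -0.    1.14 -1.07] M [ 0.8  -0.56 -0.01]
delta cm [ 0.08 -0.17  0.23] turn deg -0.1
```

View pics/s8.png

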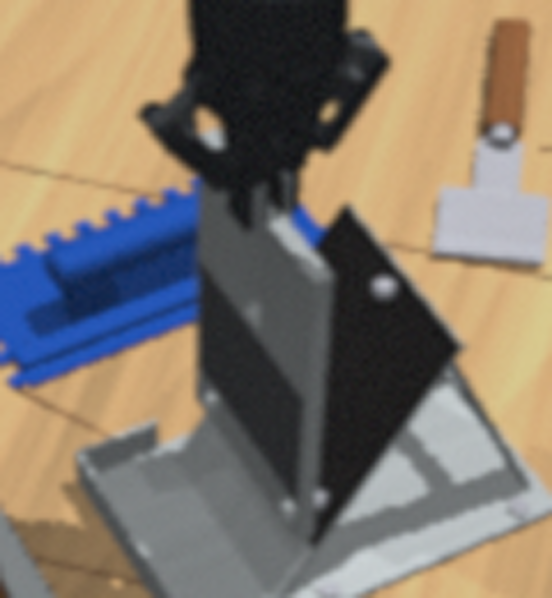

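>>> {"fn": "drive_tool", "kwargs": {
  "deltas": [0.1, 0.1, 0.3, 0, 0.1, 0.1, 0.3, 0, 0.1, -0.7, 0.3, 0, 0.1, -1.4, 0.3, 0, 0.1, -2.2, 0.3, 0, 0.1, -3, 0.4, 0, 0.1, -3.7, 0.5, 0, 0.1, -4.5, 0.6, 0, 0.1, -4.5, 0.6, 0],
  "squeeze": 25
}}

```text
t: 9.15
tcp_pos: [0.561, -0.0933, 0.2022]
tool_rot: [0.387, 0.922, 0.002, 0.006]
force: [6.2, 7.3, -4.3]
finger_gap: 0.078
```

```bash
python3 -c "
from h import *
to(-1,-2.2,198.6,134.7)
from station import manip
d=manip.snapshot('side');crop(d,215,335,120,250,'pics/s9.png',4.6);np.savez('s9.npz',**d)
"
```

```text
t 9.15 flz mm [ 16.2  -2.3 202.2] yaw 134.5 tilt z [ 0.013 -0.001 -1.   ] y.f 1.0000 F(flz) [ 9.5  0.8 -4.3] gap mm 6.7 q [-0.36  0.45  1.59  0.    1.09 -1.14] M [ 2.47 -2.28  0.  ]
delta cm [ 0.   -1.72  0.34] turn deg -0.2
```

View pics/s9.png

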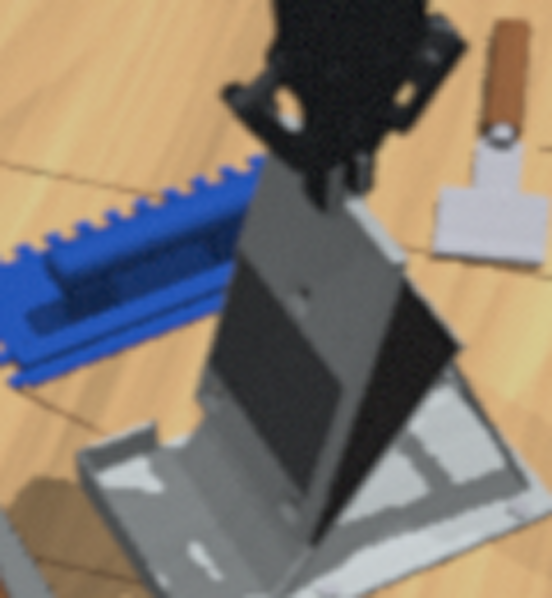

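>>> {"fn": "drive_tool", "kwargs": {
  "deltas": [0, -0.7, 0.2, 0, 0, -1.5, 0.3, 0, 0, -1.5, 0.3, 0],
  "squeeze": 20,
  "hand": 1.6
}}

```text
t: 9.5
tcp_pos: [0.5485, -0.1049, 0.1987]
tool_rot: [0.387, 0.922, 0.001, 0.005]
force: [0.5, 0.2, 0.7]
finger_gap: 0.191
```

```bash
python3 -c "
from h import *
to(-15,-2.2,193,134.7)
from station import manip
d=manip.snapshot('side');crop(d,215,335,120,250,'pics/s10.png',4.6);np.savez('s10.npz',**d)
"
```

```text
t 9.50 flz mm [ -0.8  -1.7 198.7] yaw 134.4 tilt z [ 0.01  -0.002 -1.   ] y.f 1.0000 F(flz) [ 0.5 -0.2  0.7] gap mm 16.3 q [-0.39  0.44  1.61  0.    1.08 -1.17] M [ 0.04 -0.01  0.  ]
delta cm [-0.05 -1.42  0.57] turn deg -0.3
```

View pics/s10.png

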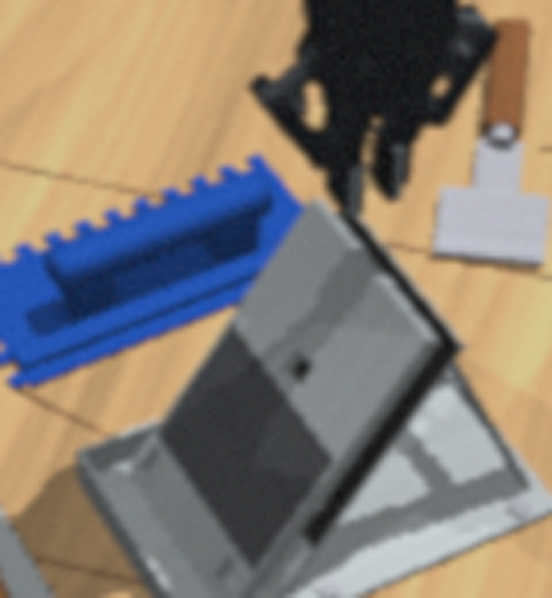

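```bash
python3 -c "
from h import *
from station import manip
for n in ('side','top'):
    d=manip.snapshot(n);np.savez(n+'11.npz',**d)
    crop(d,*((230,340,150,260) if n=='side' else (240,360,160,260)),'pics/%s11.png'%n,5)
st()
"
```

```text
t 9.65 flz mm [  0.9  -2.3 199.2] yaw 134.4 tilt z [ 0.013 -0.001 -1.   ] y.f 1.0000 F(flz) [ 0.6 -0.2 -0.2] gap mm 16.0 q [-0.39  0.44  1.61  0.    1.08 -1.17] M [ 0.05  0.03 -0.  ]
```

View pics/side11.png

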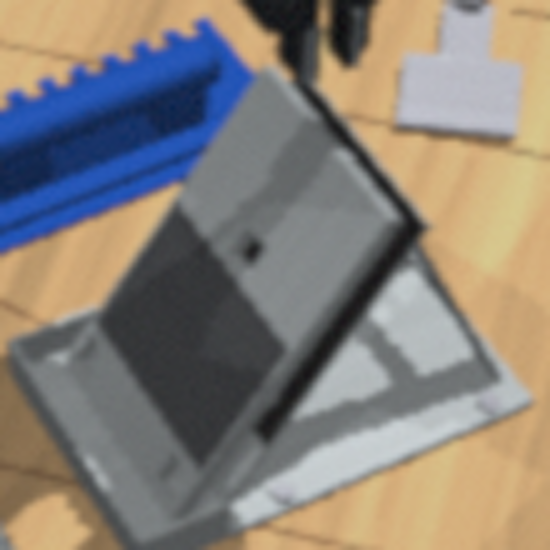

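View pics/top11.png

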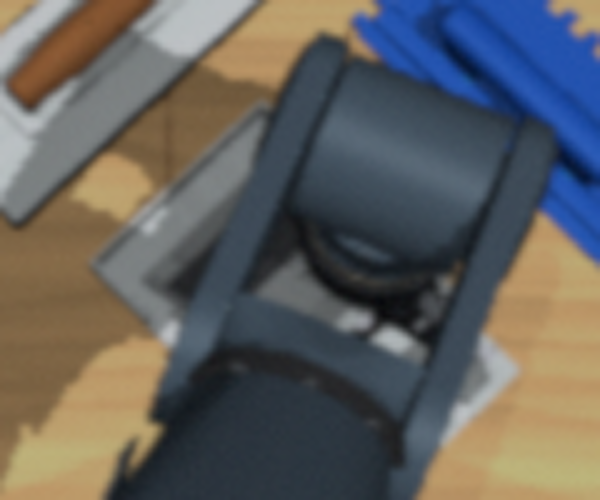

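```bash
cat > pf.py <<'E'
from h import *
def platefit(d,c):
    m=np.zeros(d["depth"].shape,np.uint8);cc=c.mean(0)+(c-c.mean(0))*.85
    cv2.fillConvexPoly(m,cc.round().astype(int),1)
    P=cloud(d)[m>0];P=P[~np.isnan(P[:,0])]
    for k in range(4):
        o=P.mean(0);nn=np.linalg.svd(P-o,full_matrices=False)[2][2];nn*=np.sign(nn[2]);r=(P-o)@nn
        P=P[abs(r)<2.5*r.std()]
    print("elev",np.degrees(np.arcsin(nn[2])).round(2),"yaw",np.degrees(np.arctan2(nn[1],nn[0])).round(2),"res",r.std().round(4))
    C=-d["R"].T@d["t"];X=[]
    for u,v in c:
        ray=d["R"].T@np.array([(u-d["cx"])/d["fx"],(v-d["cy"])/d["fy"],1]);X.append(C+ray*((o-C)@nn)/(ray@nn))
    X=np.array(X);Y=(X-[SEAT[0],SEAT[1],0]);print("flz",(Y@np.array([F,L,Zu]).T*1000).round(1).tolist());print("sides mm",[round(1000*np.linalg.norm(X[i]-X[(i+1)%4]),1) for i in range(4)])
    e=X[1]-X[0]+X[2]-X[3];print("width edge: yaw",np.degrees(np.arctan2(e[1],e[0])).round(1),"slope",np.degrees(np.arcsin(e[2]/np.linalg.norm(e))).round(1))
    zs=np.cos(np.radians(35))*F+np.sin(np.radians(35))*Zu; xs=np.sin(np.radians(35))*F-np.cos(np.radians(35))*Zu
    print("corners in seat frame x,l,out",((X-SEAT)@np.array([xs,L,zs]).T*1000).round(1).tolist()," mean",((X.mean(0)-SEAT)@np.array([xs,L,zs]).T*1000).round(1))
E
python3 -c "
from pf import *
platefit(load('side11.npz'),np.array([[265,72],[400,222],[183,512],[98,325]])/5+[229.6,149.6])
d=load('side11.npz')
"
```

```text
elev 36.25 yaw 44.59 res 0.0019
flz [[-2.5, -60.7, 172.3], [-5.8, 62.4, 177.2], [109.3, 60.5, 20.2], [96.5, -56.7, 37.3]]
sides mm [np.float64(123.3), np.float64(194.8), np.float64(119.1), np.float64(167.4)]
width edge: yaw 132.5 slope -2.9
corners in seat frame x,l,out [[-36.1, -60.7, 22.3], [-42.0, 62.4, 22.3], [152.7, 60.5, 26.6], [131.3, -56.7, 25.9]]  mean [51.5  1.4 24.3]
```

```bash
python3 -c "
from h import *
to(80,0,200,134.7)
to(80,0,106,134.7)
"
```

```text
t 9.65 flz mm [  0.9  -2.3 199.2] yaw 134.4 tilt z [ 0.013 -0.001 -1.   ] y.f 1.0000 F(flz) [ 0.6 -0.2 -0.2] gap mm 16.0 q [-0.39  0.44  1.61  0.    1.08 -1.17] M [ 0.05  0.03 -0.  ]
delta cm [ 0.27  7.91 -0.02] turn deg -0.3
t 9.65 flz mm [  0.9  -2.3 199.2] yaw 134.4 tilt z [ 0.013 -0.001 -1.   ] y.f 1.0000 F(flz) [ 0.6 -0.2 -0.2] gap mm 16.0 q [-0.39  0.44  1.61  0.    1.08 -1.17] M [ 0.05  0.03 -0.  ]
delta cm [0.36 7.83 9.38] turn deg -0.3
```

>>> {"fn": "drive_tool", "kwargs": {
  "deltas": [0.1, 2, -0.5, 0, 0.3, 5, -0.5, 0, 0.3, 7.8, 0, 0, 0.3, 7.8, 4, 0, 0.4, 7.8, 7.5, 0, 0.4, 7.8, 9.4, 0, 0.4, 7.8, 9.4, 0],
  "hand": 0,
  "squeeze": 60
}}

```text
t: 10.35
tcp_pos: [0.6018, -0.0461, 0.1027]
tool_rot: [0.387, 0.922, 0.001, 0.003]
force: [-0.8, 0.8, 0.1]
finger_gap: -0.003
```

```bash
python3 -c "
from h import *
to(59,0,106,134.7)
from station import manip
d=manip.snapshot('side');crop(d,200,340,130,260,'pics/s12.png',4.5);np.savez('s12.npz',**d)
"
```

```text
t 10.35 flz mm [ 78.4   2.6 102.7] yaw 134.5 tilt z [ 0.006  0.    -1.   ] y.f 1.0000 F(flz) [-0.   1.1  0.1] gap mm -0.2 q [-0.26  0.62  1.58  0.    0.93 -1.04] M [-0.   -0.05 -0.04]
delta cm [-0.27 -1.93 -0.34] turn deg -0.2
```

View pics/s12.png

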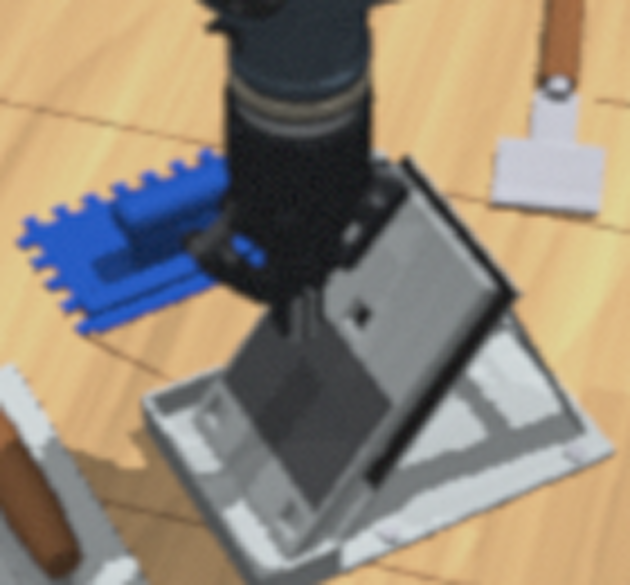

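>>> {"fn": "drive_tool", "kwargs": {
  "deltas": [-0.1, -0.8, -0.2, 0.2, -0.2, -1.4, -0.3, 0.2, -0.2, -1.8, -0.3, 0.2, -0.2, -2.2, -0.3, 0.2, -0.2, -2.4, -0.3, 0.2]
}}

```text
t: 10.9
tcp_pos: [0.5875, -0.0654, 0.1082]
tool_rot: [0.389, 0.921, 0.002, 0.005]
force: [-0.4, -0.6, -0.1]
finger_gap: -0.0
```

```bash
python3 -c "
from h import *
st()"
```

```text
t 10.90 flz mm [ 54.6  -1.  108.2] yaw 134.2 tilt z [ 0.011 -0.001 -1.   ] y.f 0.9999 F(flz) [-0.7 -0.2 -0.1] gap mm -0.0 q [-0.3   0.6   1.61  0.    0.92 -1.07] M [ 0.02 -0.01 -0.03]
```

>>> {"fn": "drive_tool", "kwargs": {
  "deltas": [0.1, -0.3, 0, 0, 0.1, -0.6, 0, 0, 0.1, -0.8, 0, 0, 0.1, -0.8, 0, 0]
}}

```text
t: 11.3
tcp_pos: [0.5808, -0.0704, 0.108]
tool_rot: [0.389, 0.921, 0.002, 0.005]
force: [-0.1, -0.7, 0.3]
finger_gap: -0.005
```

>>> {"fn": "drive_tool", "kwargs": {
  "deltas": [0, -0.3, 0, 0, 0, -0.6, 0, 0, 0, -0.9, 0, 0, 0, -0.9, 0, 0]
}}

```text
t: 11.7
tcp_pos: [0.574, -0.0769, 0.1079]
tool_rot: [0.389, 0.921, 0.002, 0.005]
force: [-0.6, 0.0, -0.9]
finger_gap: -0.001
```

```bash
python3 -c "
from h import *
st()
from station import manip
d=manip.snapshot('side');crop(d,200,340,130,260,'pics/s13.png',4.5);np.savez('s12.npz',**d)"
```

```text
t 11.70 flz mm [ 36.9   0.3 107.9] yaw 134.2 tilt z [ 0.01  -0.001 -1.   ] y.f 0.9999 F(flz) [-0.4  0.4 -0.9] gap mm -0.1 q [-0.33  0.59  1.64  0.    0.9  -1.1 ] M [0.04 0.03 0.05]
```

View pics/s13.png

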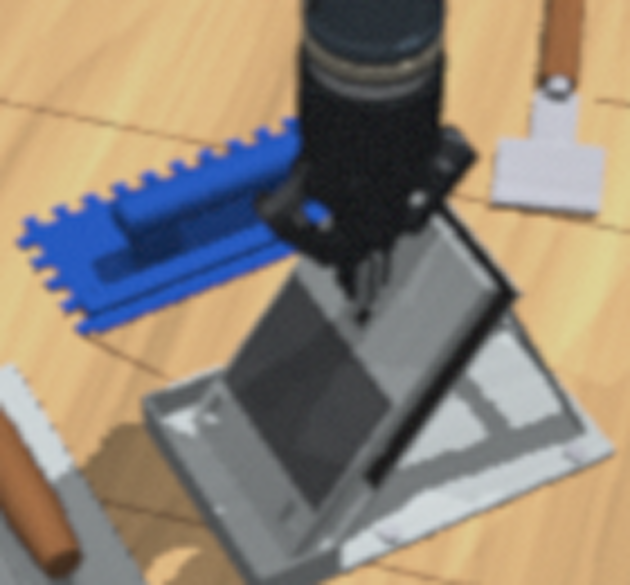

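>>> {"fn": "drive_tool", "kwargs": {
  "deltas": [0, -0.2, 0, 0, 0, -0.4, 0, 0, 0, -0.6, 0, 0, 0, -0.6, 0, 0]
}}

```text
t: 12.15
tcp_pos: [0.5696, -0.0812, 0.1079]
tool_rot: [0.389, 0.921, 0.002, 0.005]
force: [-0.1, 0.2, -0.4]
finger_gap: -0.001
```

```bash
python3 -c "
from h import *
st()
from station import manip
d=manip.snapshot('side');crop(d,240,340,160,260,'pics/s14.png',6);np.savez('s14.npz',**d)"
```

```text
t 12.15 flz mm [ 30.9   0.3 107.9] yaw 134.2 tilt z [ 0.01  -0.001 -1.   ] y.f 0.9999 F(flz) [ 0.1  0.3 -0.4] gap mm -0.1 q [-0.34  0.58  1.65  0.    0.89 -1.11] M [-0.05  0.01 -0.01]
```

View pics/s14.png

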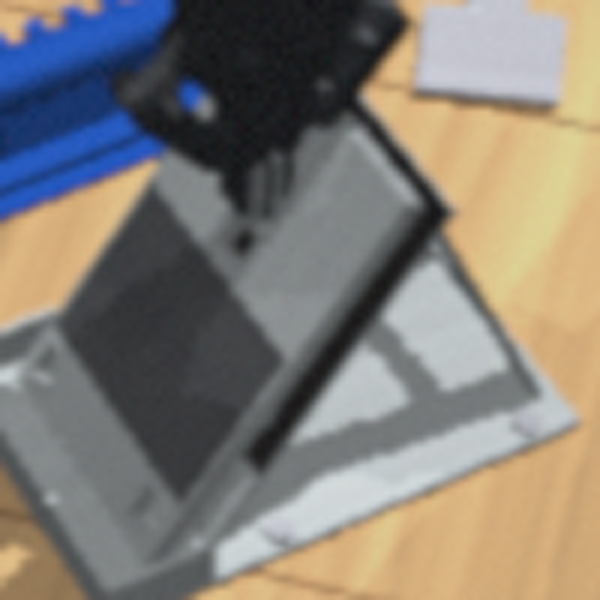

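```bash
python3 -c "
from h import *
d=load('s14.npz')
for p in ([.5696,-.0812,.1079],[.5696,-.0812,.13],[.5696,-.0812,.15]):
    c=d['R']@np.array(p)+d['t'];print(c[0]/c[2]*d['fx']+d['cx'],c[1]/c[2]*d['fy']+d['cy'],c[2])
W=cloud(d)
fl=lambda p:((p-[SEAT[0],SEAT[1],0])@np.array([F,L,Zu]).T*1000).round(0)
for u,v in((281,188),(281,193),(281,196),(281,200),(281,204),(281,210),(290,200),(300,195),(270,215)): print(u,v,fl(W[v,u]))
"
```

```text
282.4161908170755 201.93866248187715 1.3625957560631226
282.63977569413487 195.9462592303189 1.345995448468112
282.8469224240927 190.394422476085 1.3309725456671977
281 188 [ 40.   6. 169.]
281 193 [ 41.   8. 153.]
281 196 [ 40.   7. 141.]
281 200 [ 27. -13. 101.]
281 204 [ 41.  10. 115.]
281 210 [ 48.  23. 109.]
290 200 [ 24.  24. 134.]
300 195 [  7.  41. 160.]
270 215 [68.  3. 81.]
```

```bash
python3 -c "
from h import *
d=load('side6.npz')
for df,dz in((.012,0),(.012,.01),(.012,.02),(.02,0),(.02,.02)):
    c=d['R']@(np.array([.6181,-.0294,.3067])+df*F+dz*Zu)+d['t'];print(df,dz,c[0]/c[2]*d['fx']+d['cx'],c[1]/c[2]*d['fy']+d['cy'])
d=load('s14.npz');crop(d,262,302,170,215,'pics/s14b.png',13)
D=d['depth'];print((D[180:215,282]*1000).round().tolist())
"
```

```text
0.012 0 252.16669091905746 154.8946035606598
0.012 0.01 252.08932031972145 151.49276004341553
0.012 0.02 252.01095560545647 148.0472071138687
0.02 0 248.89302967998327 156.08590538036998
0.02 0.02 248.69478219280424 149.23828120805973
[1273.0, 1277.0, 1285.0, 1289.0, 1289.0, 1295.0, 1294.0, 1301.0, 1305.0, 1312.0, 1310.0, 1317.0, 1321.0, 1317.0, 1321.0, 1326.0, 1322.0, 1351.0, 1343.0, 1348.0, 1350.0, 1352.0, 1342.0, 1348.0, 1347.0, 1349.0, 1346.0, 1343.0, 1348.0, 1347.0, 1344.0, 1346.0, 1349.0, 1345.0, 1342.0]
```

View pics/s14b.png

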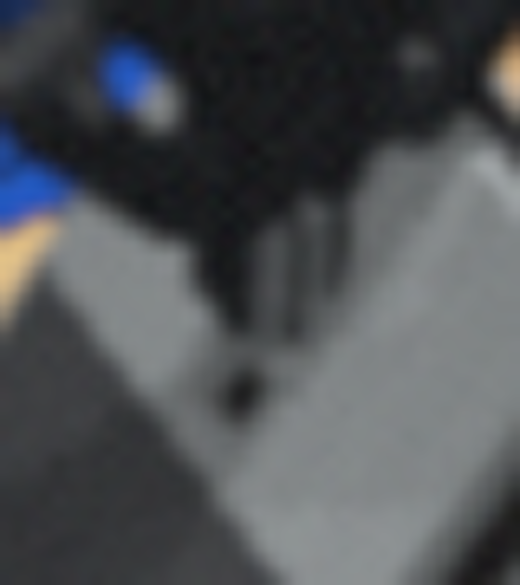

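>>> {"fn": "drive_tool", "kwargs": {
  "deltas": [0, 1, 0.2, 0, 0, 2, 1.4, 0, 0, 2, 2.2, 0, 0, 2, 2.4, 0, 0, 2, 2.4, 0]
}}

```text
t: 12.7
tcp_pos: [0.5836, -0.0668, 0.0829]
tool_rot: [0.389, 0.921, 0.001, 0.004]
force: [-0.1, -0.4, 0.4]
finger_gap: -0.002
```

```bash
python3 -c "
from h import *
st()
from station import manip
d=manip.snapshot('side');crop(d,240,340,160,260,'pics/s15.png',6);np.savez('s15.npz',**d)"
```

```text
t 12.70 flz mm [50.9  0.7 82.9] yaw 134.2 tilt z [ 0.008 -0.    -1.   ] y.f 0.9999 F(flz) [-0.4 -0.2  0.4] gap mm -0.2 q [-0.31  0.63  1.64  0.    0.86 -1.08] M [-0.06  0.   -0.07]
```

View pics/s15.png

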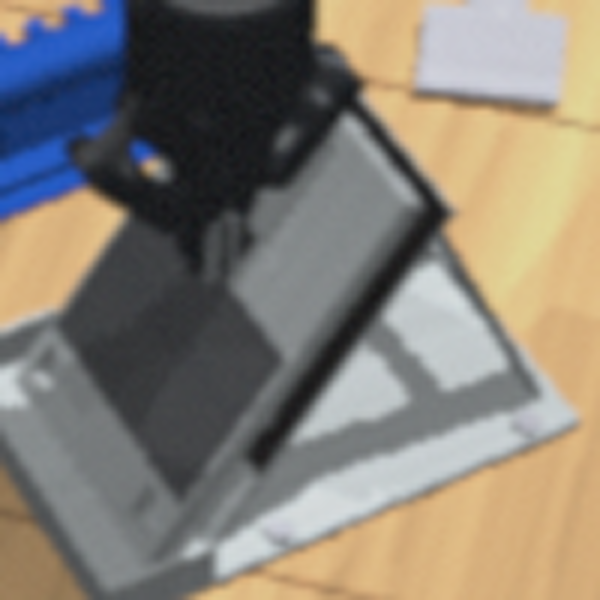

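>>> {"fn": "drive_tool", "kwargs": {
  "deltas": [0, 1, -0.3, 8.5, 0, 1.5, -0.5, 17, 0, 1.5, -0.5, 25.5, 0, 1.5, -0.5, 34, 0, 1.5, -0.5, 42.5, 0, 1.5, -0.5, 51, 0, 1.5, -0.5, 59.5, 0, 1.5, -0.5, 68, 0, 1.5, -0.5, 76.5, 0, 1.5, -0.5, 85, 0, 1.5, -0.5, 89.5, 0, 1.5, -0.5, 89.5]
}}

```text
t: 13.95
tcp_pos: [0.5947, -0.0568, 0.0889]
tool_rot: [0.925, 0.38, 0.004, 0.002]
force: [-0.6, 0.3, -0.5]
finger_gap: 0.007
```

```bash
python3 -c "
from h import *
to(45,0,83,44.7)
from station import manip
d=manip.snapshot('side');crop(d,230,330,150,250,'pics/s16.png',6);np.savez('s16.npz',**d)"
```

```text
t 13.95 flz mm [65.8 -0.  88.9] yaw 44.7 tilt z [ 0.009 -0.001 -1.   ] y.f -0.0002 F(flz) [-0.2  0.6 -0.5] gap mm 0.6 q [-0.28  0.64  1.61  0.    0.89  0.51] M [0.01 0.01 0.  ]
delta cm [-2.09 -0.01  0.57] turn deg -0.0
```

View pics/s16.png

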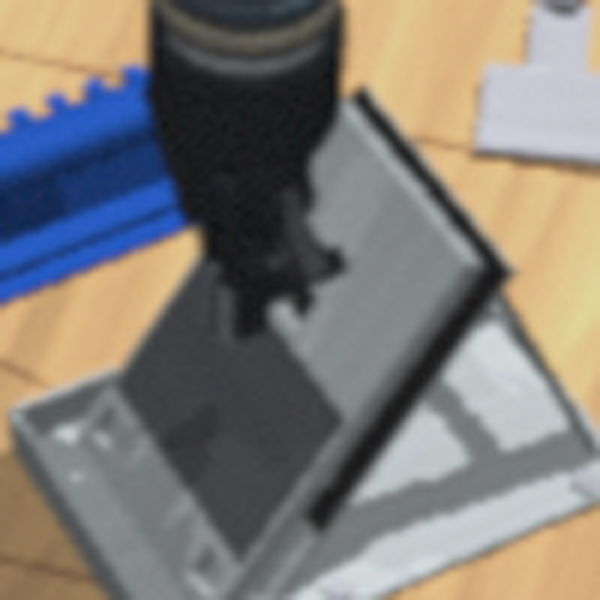

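>>> {"fn": "drive_tool", "kwargs": {
  "deltas": [-0.5, 0, 0.2, 0, -1, 0, 0.4, 0, -1.5, 0, 0.5, 0, -1.8, 0, 0.5, 0, -2, 0, 0.5, 0]
}}

```text
t: 14.5
tcp_pos: [0.5815, -0.0704, 0.0839]
tool_rot: [0.925, 0.38, 0.006, 0.002]
force: [4.6, 4.7, 0.2]
finger_gap: -0.004
```

```bash
python3 -c "
from h import *
st()"
```

```text
t 14.50 flz mm [46.9 -0.4 83.9] yaw 44.7 tilt z [ 0.012  0.001 -1.   ] y.f -0.0004 F(flz) [6.5 0.1 0.2] gap mm -0.4 q [-0.31  0.63  1.64  0.01  0.86  0.47] M [ 0.86 -0.59 -0.08]
```

>>> {"fn": "drive_tool", "kwargs": {
  "deltas": [-0.4, 0, 0.25, 0, -0.6, 0, 0, 0, -0.74, 0, -0.24, 0, -0.97, 0, -0.57, 0, -1.26, 0, -0.98, 0, -1.55, 0, -1.4, 0, -1.55, 0, -1.4, 0]
}}

```text
t: 15.2
tcp_pos: [0.5704, -0.0808, 0.0982]
tool_rot: [0.925, 0.38, 0.006, 0.002]
force: [2.3, 4.2, -0.2]
finger_gap: 0.004
```

```bash
python3 -c "
from h import *
st()
from station import manip
d=manip.snapshot('side');crop(d,230,330,150,250,'pics/s17.png',6);np.savez('s17.npz',**d)"
```

```text
t 15.20 flz mm [31.7  0.  98.2] yaw 44.7 tilt z [ 0.012  0.002 -1.   ] y.f -0.0007 F(flz) [ 4.6  1.4 -0.2] gap mm 0.3 q [-0.34  0.6   1.66  0.01  0.87  0.45] M [ 0.65 -0.39  0.02]
```

View pics/s17.png

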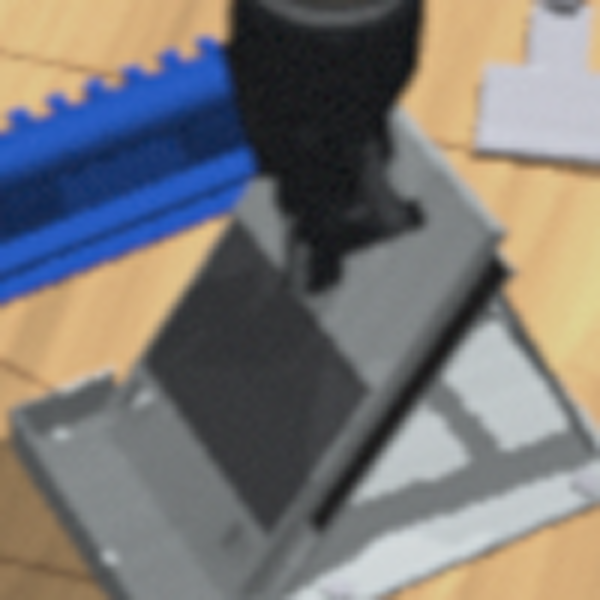

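>>> {"fn": "drive_tool", "kwargs": {
  "deltas": [-0.25, 0, 0.1, 0, -0.54, 0, -0.24, 0, -0.82, 0, -0.65, 0, -1.11, 0, -1.06, 0, -1.4, 0, -1.47, 0, -1.7, 0, -1.88, 0, -1.7, 0, -1.88, 0]
}}

```text
t: 15.95
tcp_pos: [0.5607, -0.0915, 0.1181]
tool_rot: [0.925, 0.38, 0.009, 0.002]
force: [5.0, 7.3, 5.7]
finger_gap: 0.003
```

```bash
python3 -c "
from h import *
st()
from station import manip
d=manip.snapshot('side');crop(d,230,330,140,240,'pics/s18.png',6);np.savez('s18.npz',**d)"
```

```text
t 15.95 flz mm [ 17.2  -0.7 118.1] yaw 44.6 tilt z [ 0.018  0.003 -1.   ] y.f -0.0016 F(flz) [8.7 1.7 5.7] gap mm 0.2 q [-0.36  0.56  1.67  0.01  0.9   0.42] M [ 1.22 -0.79  0.05]
```

View pics/s18.png

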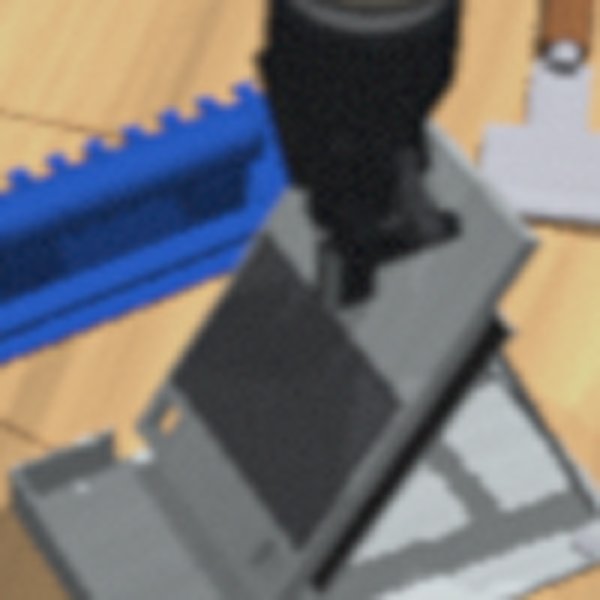

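```bash
python3 - <<'E'
from pf import *
zs=np.cos(np.radians(35))*F+np.sin(np.radians(35))*Zu; xs=np.sin(np.radians(35))*F-np.cos(np.radians(35))*Zu
def pt(d,u,v,out):
    C=-d["R"].T@d["t"];r=d["R"].T@np.array([(u-d["cx"])/d["fx"],(v-d["cy"])/d["fy"],1])
    p=C+r*(out-(C-SEAT)@zs)/(r@zs)-SEAT;return (p@np.array([xs,L]).T*1000).round(1)
a=load('side11.npz');b=load('s18.npz')
for nm,q in(("pTop",(180,208)),("pR",(285,355)),("pBot",(203,468)),("pL",(98,325)),("TR",(400,222)),("hole",(250,250))): print("11",nm,pt(a,q[0]/5+229.6,q[1]/5+149.6,.021))
for nm,q in(("pTop",(265,237)),("pR",(402,402)),("pBot",(300,550)),("pL",(175,385)),("TR",(533,240))): print("18",nm,pt(b,q[0]/6+229.6,q[1]/6+139.6,.021))
P=cloud(b)
m=np.zeros(b["depth"].shape,np.uint8);cv2.fillConvexPoly(m,(np.array([[250,270],[330,330],[390,405],[300,540],[185,385]])/6+[230,140]).astype(int),1)
m2=cv2.erode(m,np.ones((3,3)));Q=P[m2>0];Q=Q[~np.isnan(Q[:,0])]-SEAT;print("out panel",np.median(Q@zs*1000))
A=np.c_[Q@xs,Q@L,np.ones(len(Q))];
c=np.linalg.lstsq(A,Q@zs,rcond=None)[0]
for k in range(3):
    r=Q@zs-A@c;g=abs(r)<.005;c=np.linalg.lstsq(A[g],(Q@zs)[g],rcond=None)[0]
print("tilt about l, about x (rad)",c.round(3))
E
```

```text
11 pTop [ 51.5 -58.7]
11 pR [53.3 51.4]
11 pBot [131.3  50.5]
11 pL [134.6 -61. ]
11 TR [-41.4  61.4]
11 hole [33.4 -4.6]
18 pTop [ 10.9 -58.4]
18 pR [ 7.2 51.6]
18 pBot [87.9 52.9]
18 pL [ 90.7 -54.2]
18 TR [-82.9  58. ]
out panel 22.818810994601414
tilt about l, about x (rad) [-0.007  0.009  0.023]
```

>>> {"fn": "drive_tool", "kwargs": {
  "deltas": [-0.2, 0, 0.1, 0, -0.49, 0, -0.29, 0, -0.77, 0, -0.7, 0, -1.0, 0, -1.0, 0, -1.15, 0, -1.2, 0, -1.15, 0, -1.2, 0]
}}

```text
t: 16.6
tcp_pos: [0.5514, -0.1001, 0.1303]
tool_rot: [0.925, 0.38, 0.008, 0.002]
force: [0.3, 0.3, 0.3]
finger_gap: -0.002
```

```bash
cat > look.py <<'E'
from pf import *
import sys
from station import manip
st()
d=manip.snapshot('side');crop(d,230,330,140,240,'pics/%s.png'%sys.argv[1],6);np.savez('%s.npz'%sys.argv[1],**d)
E
python3 look.py s19
```

```text
t 16.60 flz mm [  4.6  -0.3 130.3] yaw 44.7 tilt z [ 0.016  0.002 -1.   ] y.f -0.0004 F(flz) [ 0.4 -0.   0.3] gap mm -0.1 q [-0.38  0.53  1.68  0.01  0.92  0.4 ] M [ 0.01 -0.03 -0.03]
```

View pics/s19.png

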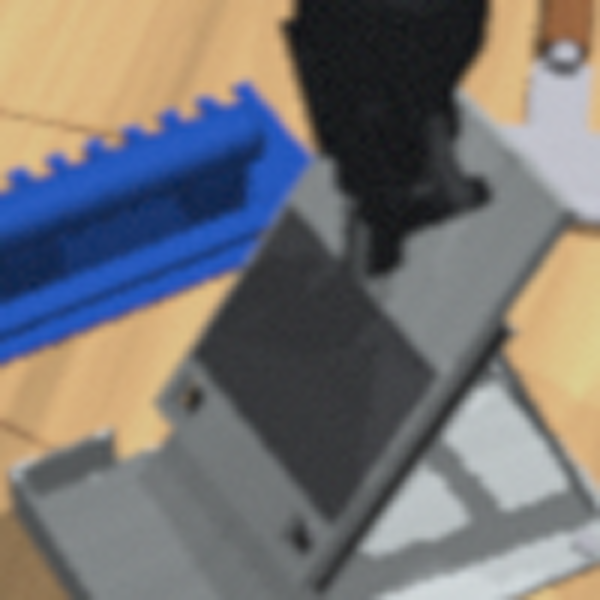

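```bash
cat > fin.py <<'E'
from pf import *
import sys
zs=np.cos(np.radians(35))*F+np.sin(np.radians(35))*Zu; xs=np.sin(np.radians(35))*F-np.cos(np.radians(35))*Zu
def pt(d,u,v,out):
    C=-d["R"].T@d["t"];r=d["R"].T@np.array([(u-d["cx"])/d["fx"],(v-d["cy"])/d["fy"],1])
    p=C+r*(out-(C-SEAT)@zs)/(r@zs)-SEAT;return (p@np.array([xs,L]).T*1000).round(1)
def plane(b,poly):
    m=np.zeros(b["depth"].shape,np.uint8);cv2.fillConvexPoly(m,np.array(poly).astype(int),1)
    Q=cloud(b)[cv2.erode(m,np.ones((3,3)))>0];Q=Q[~np.isnan(Q[:,0])]-SEAT
    A=np.c_[Q@xs-.04,Q@L,np.ones(len(Q))];y=Q@zs;g=abs(y-np.median(y))<.02
    for k in range(4):
        c=np.linalg.lstsq(A[g],y[g],rcond=None)[0];g=abs(y-A@c)<.005
    print("n",g.sum(),"slope along x, along l (rad)",c[:2].round(3),"out at x=40 mm",(c[2]*1000).round(1));return c
E
python3 - <<'E'
from fin import *
b=load('s19.npz')
plane(b,np.array([[290,215],[430,375],[335,515],[200,360]])/6+[230,140])
for o in(.014,.018,.023):
  for nm,q in(("TR",(568,210)),("pTop",(290,208)),("pR",(438,370)),("pBot",(337,520)),("pL",(195,355)),("BL",(160,402))): print(o,nm,pt(b,q[0]/6+229.6,q[1]/6+139.6,o))
a=load('side0.npz')
plane(a,np.array([[367,52],[490,188],[288,470],[182,325]])/4.6+[220,135])
E
```

```text
n 798 slope along x, along l (rad) [ 0.024 -0.031] out at x=40 mm 19.1
0.014 TR [-99.4  58.1]
0.014 pTop [ -3.3 -61.9]
0.014 pR [-11.   51.7]
0.014 pBot [69.1 54.2]
0.014 pL [ 77.8 -60.4]
0.014 BL [106.6 -62.1]
0.018 TR [-101.1   61.1]
0.018 pTop [ -5.5 -58.4]
0.018 pR [-13.1  54.8]
0.018 pBot [66.7 57.2]
0.018 pL [ 75.3 -56.9]
0.018 BL [104.  -58.6]
0.023 TR [-103.3   64.9]
0.023 pTop [ -8.2 -54. ]
0.023 pR [-15.7  58.5]
0.023 pBot [63.6 61. ]
0.023 pL [ 72.2 -52.5]
0.023 BL [100.7 -54.2]
n 2495 slope along x, along l (rad) [0.    0.004] out at x=40 mm 13.9
```

>>> {"fn": "drive_tool", "kwargs": {
  "deltas": [1.2, 0, -0.9, 0, 2.5, 1, 0.5, 0, 3.6, 2.2, 2, 0, 4.6, 3.5, 4, 0, 4.6, 3.5, 4, 0, 4.2, 3.5, 4.2, 0, 3.9, 3.5, 4.4, 0, 3.9, 3.5, 4.4, 0]
}}

```text
t: 17.45
tcp_pos: [0.6029, -0.098, 0.0874]
tool_rot: [0.925, 0.38, 0.007, 0.002]
force: [0.1, -0.1, 0.5]
finger_gap: -0.003
```

```bash
python3 look.py s20
```

```text
t 17.45 flz mm [ 42.7 -35.1  87.4] yaw 44.6 tilt z [ 0.015  0.002 -1.   ] y.f -0.0011 F(flz) [-0.  -0.2  0.5] gap mm -0.2 q [-0.35  0.65  1.58  0.01  0.9   0.44] M [-0.01 -0.01  0.03]
```

View pics/s20.png

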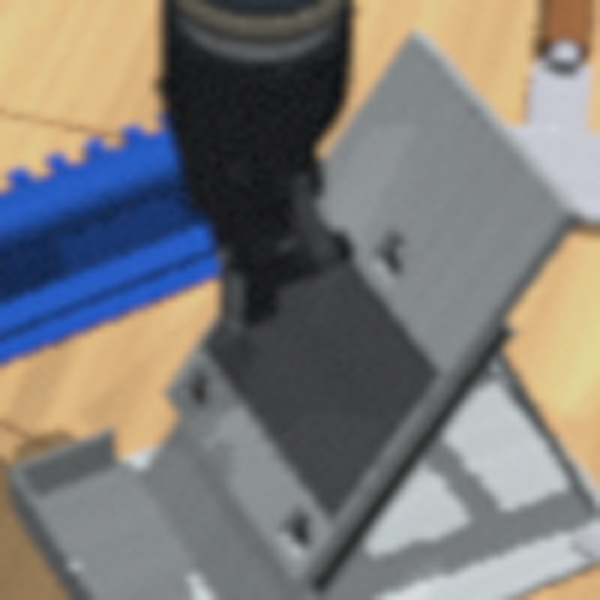

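```bash
python3 - <<'E'
from fin import *
b=load('s20.npz')
plane(b,np.array([[420,50],[555,215],[330,575],[310,530],[250,410],[320,290]])/6+[230,140])
for nm,q in(("TL",(416,33)),("TR",(570,210)),("pR",(438,370)),("pBot",(337,520)),("hT",(392,255)),("hR",(300,527)),("hL",(200,390))): print(nm,pt(b,q[0]/6+229.6,q[1]/6+139.6,.014))
a=load('side0.npz')
for nm,q in(("TL",(367,52)),("TR",(490,188)),("hT",(350,218)),("hR",(281,432)),("hL",(203,325))): print("init",nm,pt(a,q[0]/4.6+219.6,q[1]/4.6+134.6,.014))
E
```

```text
n 1664 slope along x, along l (rad) [0.02 0.  ] out at x=40 mm 15.4
TL [-99.4 -57.7]
TR [-100.    58.9]
pR [-11.   51.7]
pBot [69.1 54.2]
hT [-27.1  -1.7]
hR [85.7 40.6]
hL [ 86.2 -46.9]
init TL [-98.9 -55.1]
init TR [-101.5   64. ]
init hT [-28.9   0.1]
init hR [85.  45.3]
init hL [ 85.4 -43.4]
```

>>> {"fn": "drive_tool", "kwargs": {
  "deltas": [0.8, -0.5, -0.5, 0, 1.5, -2, 0.5, 0, 2, -3.5, 1.2, 0, 2, -3.5, 1.2, 0, 1.6, -3.5, 1.4, 0, 1.2, -3.5, 1.7, 0, 0.8, -3.5, 2, 0, 0.8, -3.5, 2, 0]
}}

```text
t: 18.3
tcp_pos: [0.5843, -0.0682, 0.0669]
tool_rot: [0.925, 0.379, 0.007, 0.002]
force: [0.5, 0.3, 0.4]
finger_gap: 0.002
```

```bash
python3 look.py s21
```

```text
t 18.30 flz mm [50.4 -0.8 66.9] yaw 44.6 tilt z [ 0.014  0.002 -1.   ] y.f -0.0024 F(flz) [ 0.6 -0.1  0.4] gap mm 0.2 q [-0.31  0.66  1.65  0.01  0.82  0.48] M [ 0.02 -0.01 -0.02]
```

View pics/s21.png

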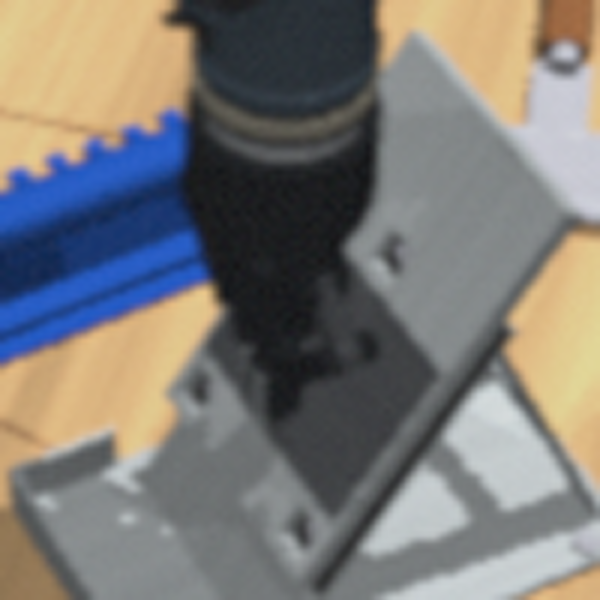

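>>> {"fn": "drive_tool", "kwargs": {
  "deltas": [-0.3, 0, 0.2, 0, -0.6, 0, 0.4, 0, -0.9, 0, 0.6, 0, -0.9, 0, 0.6, 0]
}}

```text
t: 18.75
tcp_pos: [0.5839, -0.0703, 0.0655]
tool_rot: [0.926, 0.377, 0.014, 0.002]
force: [6.6, 18.1, 20.9]
finger_gap: -0.001
```

```bash
python3 -c "
from h import *
st()"
```

```text
t 18.75 flz mm [48.6 -2.  65.5] yaw 44.3 tilt z [ 0.028  0.008 -1.   ] y.f -0.0072 F(flz) [17.5  8.2 20.9] gap mm -0.1 q [-0.32  0.66  1.66  0.02  0.8   0.46] M [ 2.89 -0.9  -0.01]
```

>>> {"fn": "drive_tool", "kwargs": {
  "deltas": [0.8, 0, -0.6, 0, 2, 0, -1.5, 0, 4.5, 0, -4.5, 0, 6, 0, -9, 0, 6, 0, -14, 0, 6, 0, -18, 0, 6, 0, -22, 0, 6, 0, -22, 0]
}}

```text
t: 19.55
tcp_pos: [0.6244, -0.0312, 0.2942]
tool_rot: [0.926, 0.377, 0.02, 0.006]
force: [0.5, -0.1, -0.6]
finger_gap: 0.004
```

```bash
python3 look.py s22
```

```text
t 19.55 flz mm [104.9  -2.7 294.2] yaw 44.3 tilt z [ 0.042  0.004 -0.999] y.f -0.0073 F(flz) [ 0.3 -0.4 -0.6] gap mm 0.4 q [-0.24  0.42  1.35  0.01  1.33  0.56] M [ 0.   -0.01 -0.  ]
```

View pics/s22.png

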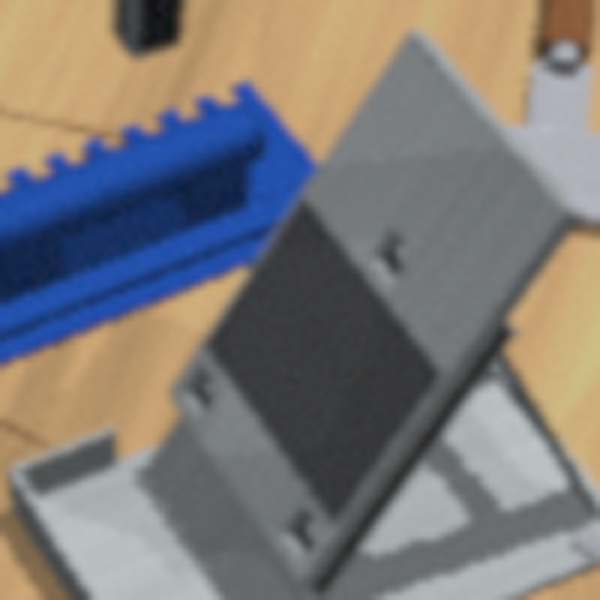

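```bash
python3 - <<'E'
from fin import *
a=load('side0.npz');b=load('s22.npz')
poly=np.array([[415,50],[555,215],[320,570],[185,385]])/6+[230,140]
plane(a,poly);plane(b,poly)
for nm,q in(("TL",(416,33)),("TR",(572,212)),("BR",(318,588)),("BL",(172,392)),("hT",(392,255)),("hR",(303,530)),("hL",(202,387))): print(nm,pt(b,q[0]/6+229.6,q[1]/6+139.6,.014))
c=np.hstack([x["frame"][150:245,245:330,::-1] for x in(a,b)]);cv2.imwrite("pics/cmp.png",cv2.resize(c,None,fx=4.6,fy=4.6,interpolation=cv2.INTER_CUBIC))
E
```

```text
n 2199 slope along x, along l (rad) [0.001 0.004] out at x=40 mm 13.9
n 2193 slope along x, along l (rad) [0.001 0.006] out at x=40 mm 13.9
TL [-99.4 -57.7]
TR [-100.1   60.3]
BR [96.  66.6]
BL [ 98.5 -59.6]
hT [-27.1  -1.7]
hR [85.4 42.8]
hL [ 84.5 -46.9]
```

View pics/cmp.png

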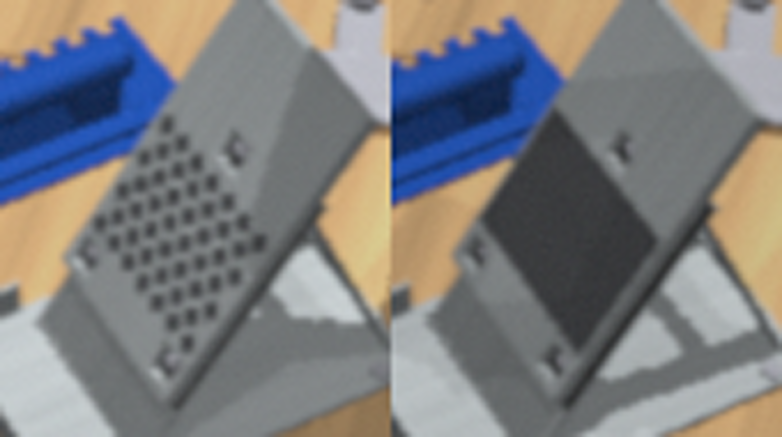

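```bash
python3 -c "
from station import manip
import numpy as np
d=manip.snapshot('side');a=np.load('side0.npz')['frame'].astype(int);b=d['frame'].astype(int)
for n,(u,v) in dict(float=(205,250),trowel=(235,180),tile_a=(248,325),tub=(341,392),scraper=(325,140)).items():
    print(n,abs(a-b)[v-25:v+25,u-25:u+25].max(2).__gt__(60).mean().round(3))
s=manip.sense();print(s['t'],s['force'],abs(s['qd']).max())
manip.sign_off()"
```

```text
float 0.256
trowel 0.0
tile_a 0.68
tub 0.348
scraper 0.008
19.65 [-1.6637324   0.19152882 -0.41662945] 0.05224260139039448
the job is handed in; nothing more can be done
```

```bash
python3 -c "
import numpy as np,cv2
from station import manip
d=manip.snapshot('side');cv2.imwrite('pics/end.png',d['frame'][:,:,::-1])"
```

```text
the job is handed in; nothing more can be done
```

The plate is back on the stand with its smooth face out and grip margin up. It is released, and I handed the job in at about 19.7 s.

**How it went:** The tool could only point straight down, so I gripped the margin that way. I tipped the plate upright off the pins, lifted it clear, turned it 180° and set its lower edge back on the rest. When I loosened the grip while tipping it back, the plate slipped down into the gutter, still lying on the pin tips. I recovered it by pressing the closed fingertips on the fine face and dragging it up the slope until the holes dropped over the pins. A last press of about 28 N seated it, then I drew the arm clear.

**Last checks:**

| Check | Result |
|---|---|
| Outer face height and tilt | 13.9 mm in my frame (biased about 4 mm), the same as in the first picture; tilt matches within about 0.002 rad |
| Up/down | within about 2 mm of the starting position |
| Sideways | about 2 mm off, within the 2.5 mm play of the holes |
| Pins | visible in all three holes, fine face outward |
| Robot | arm well clear of the plate, wrist force near zero |

**Not settled:** A crude before/after pixel comparison showed no real change at the trowel and scraper. It differed at the float, tile_a and tub (26%, 68% and 35% of pixels). I think that is the arm and its shadow, because I never drove the tool at any of them and felt no contact away from the plate and stand. I did not confirm this before handing in, and tile_b was not in the comparison.

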